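# Chock the rinsed vessels and tilt the drain rack

### The job

Set the rinsed vessels to drip dry. While the tray is still level, push an orange wedge chock nose first, squarely and right up against the robot's side (the low side) of every vessel at the middle of its length; put the three red caps in the blue seal box and cover it with its white lid, edges flush, to keep drips out; only then press the yellow pad down until the tray is fully tilted. At the end every vessel must still rest against its own chock well clear of the low rim, the caps be under the flush lid, and the beaker and the white jar undisturbed.

Things in the scene. Friction and masses are not known exactly. Their poses are not given: they have to be found in the camera images.
- vessel0: round steel vessel (two or three of the three are there), a cylinder 60 mm in diameter, 80 mm long, about 0.4 kg, lying on its side across the drain tray; a light touch sets it rolling. Origin at the middle of the cylinder, 30 mm above the tray surface; own y is its long axis, x and z turn as it rolls
- vessel1: round steel vessel (two or three of the three are there), a cylinder 60 mm in diameter, 80 mm long, about 0.4 kg, lying on its side across the drain tray; a light touch sets it rolling. Origin at the middle of the cylinder, 30 mm above the tray surface; own y is its long axis, x and z turn as it rolls
- vessel2: round steel vessel (two or three of the three are there), a cylinder 60 mm in diameter, 80 mm long, about 0.4 kg, lying on its side across the drain tray; a light touch sets it rolling. Origin at the middle of the cylinder, 30 mm above the tray surface; own y is its long axis, x and z turn as it rolls
- chock0: orange wedge chock, 70 mm long, 46 wide, 34 high, 0.16 kg. Origin: underside, middle of the nose edge; x points out of the nose, z up. From x = 0 to -38 mm the top slopes from 2 to 34 mm high (40 deg); from -38 to -70 mm a flat-topped block, to be gripped across its 46 mm. Square against a vessel on the same surface, the vessel's middle is 13 mm ahead of the nose (x = +0.013)
- chock1: orange wedge chock, 70 mm long, 46 wide, 34 high, 0.16 kg. Origin: underside, middle of the nose edge; x points out of the nose, z up. From x = 0 to -38 mm the top slopes from 2 to 34 mm high (40 deg); from -38 to -70 mm a flat-topped block, to be gripped across its 46 mm. Square against a vessel on the same surface, the vessel's middle is 13 mm ahead of the nose (x = +0.013)
- chock2: orange wedge chock, 70 mm long, 46 wide, 34 high, 0.16 kg. Origin: underside, middle of the nose edge; x points out of the nose, z up. From x = 0 to -38 mm the top slopes from 2 to 34 mm high (40 deg); from -38 to -70 mm a flat-topped block, to be gripped across its 46 mm. Square against a vessel on the same surface, the vessel's middle is 13 mm ahead of the nose (x = +0.013)
- chock3: orange wedge chock, 70 mm long, 46 wide, 34 high, 0.16 kg. Origin: underside, middle of the nose edge; x points out of the nose, z up. From x = 0 to -38 mm the top slopes from 2 to 34 mm high (40 deg); from -38 to -70 mm a flat-topped block, to be gripped across its 46 mm. Square against a vessel on the same surface, the vessel's middle is 13 mm ahead of the nose (x = +0.013)
- cap0: loose red vessel cap, a solid disc 44 mm in diameter and 18 mm thick, 60 g, alike on both sides but for a bright dot, lying flat on the bench. Origin at the middle of its underside, z up
- cap1: loose red vessel cap, a solid disc 44 mm in diameter and 18 mm thick, 60 g, alike on both sides but for a bright dot, lying flat on the bench. Origin at the middle of its underside, z up
- cap2: loose red vessel cap, a solid disc 44 mm in diameter and 18 mm thick, 60 g, alike on both sides but for a bright dot, lying flat on the bench. Origin at the middle of its underside, z up
- tray (a joint): tilt of the drain tray about a stiff-moving level hinge under its middle, parallel to the tray's y: 0 is level (as at the start), 0.14 rad is fully tilted against its stop, with the robot's side low. It moves only when pushed (10 to 20 N down on the yellow pad) and stays where it is left
- tray_mid (a point): middle of the tray's upper surface, 60 mm above the bench; the grey surface is 240 mm (x) by 340 mm (y), inside a steel rim 12 mm high. x points up-slope, away from the robot (the low side is -x), z up from the surface; it tilts with the tray. The hinge is 4 mm below this point
- press_pad (a point): middle of the top of the yellow press pad, 42 mm (x) by 100 mm (y), 8 mm thick, level with the tray surface, outside the rim at the middle of the tray's low side (147 mm from tray_mid along -x). Pressing it down tilts the tray; it sinks about 20 mm on the way to full tilt
- sealbox: blue open-topped box fixed to the bench, 120 mm (x) by 100 mm (y), 80 mm high, walls and floor 6 mm, holding a few flat seals; inside 108 by 88 mm and 74 mm deep, so the three caps fit in any heap. Origin at the middle of its underside, z up; the rim is at z = 80 mm
- lid: loose flat white lid for the seal box, 120 mm (x) by 100 mm (y), 6 mm thick, plain underneath, 0.16 kg, with a black upright grip rib in the middle of its top: 70 mm long along x, 14 mm wide in y, its top 32 mm above the underside. Origin at the middle of the underside, z up. On the box its underside rests on the rim and its edges are flush with the box's outside
- beaker: a glass beaker, 90 mm tall; a bystander to be left alone. Origin at its underside, in the middle
- jar: a small white jar, 70 mm tall; a bystander to be left alone. Origin at its underside, in the middle

How it is judged:
By the outcome, as a careful person would: the job done as asked, in the order asked, and still so for the second after the job is handed in, with the robot touching nothing.
Of vessel0, vessel1, vessel2 only 2 to 3 are there at a start; the rules pass over those that are not, and their reading is None.
At some moment in a run one of lid may be knocked a few centimetres aside while the robot is not near it.
Once in a run the grip may slacken for a moment while it holds something.
It also fails if it takes over 210 s, if anything falls off the work surface, if the arm or the gripper's body presses on something with over 40 N, if the wrist force passes 120 N, or if a joint passes its speed limit or range.

### The arm

A 6-joint arm with a two-finger parallel gripper is mounted at the origin on the work surface. World frame = base frame: x ahead of the robot, y to its left, z up, the work surface at z = 0. Lengths are in m, angles in degrees, forces in N, time in s.
With the tool pointing down it reaches from about 0.25 to 0.725 m from the base axis. Payload 9.7 kg.
Tool frame: the origin (TCP) lies at the very end of the fingers, on their centre line; the grasp point (between the pads) lies 19 mm behind it; z points along the fingers, y is the line along which they close (so a half turn about z gives the same grasp; the last joint's range is limited). The gripper opens to 85 mm and grips with 20 to 120 N. Pads are 22 mm wide; open, the fingers measure 114 mm over their backs; the gripper's body (76 mm by 85 mm) begins 54 mm behind the grasp point. The pads swing forward as they close: fully open they stand 13 mm farther back than shut.
Start: joints at [64.114, 4.979, 10.078, 95.1, 0, 90], TCP at [0.24, 0.495, 0.194] pointing down, gripper open.
Joint ranges: [-179.16, 179.16], [-48.56, 103.87], [-65.8, 70.77], [-126.05, 130.52], [-82.76, 87.17], [-180, 180]. Speed limits (degrees/s): [127.2, 127.2, 147.25, 180, 180, 180].

### API

Orientations are given as [roll, pitch, yaw] about the fixed x, y, z axes, in that order (R = Rz(yaw) Ry(pitch) Rx(roll)).
In Python, from workcell import bot gives the robot as it stands.
- The arm moves only by the tool arm_command, never from a script. Its argument "series" is a list of rows, each a list of 4 numbers: the shift along the tool's x, y, z in m, then the turn about the tool's z in rad. A call has exactly 5 rows; each row is the pose to reach, as a shift and turn from the pose commanded when the call began, along the tool's axes at that moment; what a row does not reach only later rows make up. A row lasts 1/10 s, in which the tool goes at most 50 mm and 8.59 degrees, less where a joint would pass 70% of its speed; a pose out of reach is approached as far as the arm can. A call with a gripper value outside its range is refused whole. "hand" is the finger opening in m, from 0 to 0.0854, set as the call begins (left out, the last holds). The fingers move at their own pace and stop on an object; "grip_force" is the grip in N (left out, the last holds). Time passes only in rows, so rows that repeat a pose let the fingers close, or fill a call up. It gives the time, the measured TCP pose, the force, the opening and the grip force at its end, in the units of the state.
- bot.get_obs(): the state, without advancing time (a new reading comes with each control period).
- bot.camera(name): name is "scene" or "top"; returns a dict with "color" (384x512x3 uint8, blue, green, red), "camera_matrix" (3x3 intrinsics, pixels), "xyz" and "orientation" of the camera in the world. Camera axes: x right, y up, looking along -z (the intrinsics and any distortion apply to the point x, -y, -z); pixel columns grow to the right and rows downward; lengths in m; the calibration is good to about 2 mm. A picture is of the moment at which its call begins. There is no depth.
- bot.job_done(): hands the job in; it is judged then, once.
Trained networks look in the newest picture that a camera, given by its name, has taken for a name from the list of things; names that differ only in an ending like _2 or _b are one class to them, and where a whole thing is asked for, a point or a joint stands for the part that bears it (a point fixed in the world has none). Each returns a list of dicts, best first, with "confidence" (0 to 1); they miss things now and then, are a little off and sometimes report something else, mostly with a low value. They report only what shows in the picture. A call takes as long as a camera call.
- bot.find_in(camera, target): "location" ([column, row] in pixels, amid what is visible of it).
- bot.mark_of(camera, target): "location" ([column, row] in pixels: a listed point, or the origin of a listed thing).
The state is a dict: "time": time; "q": joint angles; "qd": joint speeds; "joint_efforts": joint torques, N m; "ee_pos": TCP position; "tcp_rot": TCP orientation; "wrist_force": force on the tool from outside, world axes, zero at the start; "torque": the same for the moment, N m; "opening": finger opening in m; "grasp_force": force on a finger pad.
Only numpy, scipy, OpenCV 4.12 (cv2) and the standard library are available. Lean on these libraries where they do the work, as an engineer would, in place of code of your own. Each camera call takes 0.05 s, during which the arm holds its last target. There are 200 camera calls.

## Working session

There is one attempt and no reset: what is moved stays moved. The work goes in short steps, Python scripts to look and compute and a tool call to move; the robot and the scene stay as the last step left them, time stands still between calls to the robot, and variables do not carry over. Pictures are saved under pics/ and viewed, at most 14 in all, crops included, and the job is handed in when it is done.

Besides the shell and the picture viewer there is one more tool, called by a JSON object that holds its "method" and its "body", one argument or row to a line. arm_command: Moves the arm, as the interface text tells. Its arguments: {"type":"object","properties":{"series":{"type":"array"},"hand":{"type":"number"},"grip_force":{"type":"number"}},"required":["series"]}

```bash
ls; mkdir -p pics
cat > h.py <<'E'
import numpy as np, cv2
from scipy.spatial.transform import Rotation as R
from workcell import bot
def cam(name):
    c=bot.camera(name); return c
def rot(o):
    o=np.array(o,float)
    return R.from_euler('xyz',o,degrees=True).as_matrix() if o.shape==(3,) else (o if o.shape==(3,3) else R.from_quat(o).as_matrix())
def px2w(c,uv,z):
    K=np.array(c['camera_matrix']); d=np.linalg.inv(K)@[uv[0],uv[1],1]
    d=rot(c['orientation'])@[d[0],-d[1],-d[2]]; p=np.array(c['xyz'])
    return p+d*(z-p[2])/d[2]
def w2px(c,P):
    v=rot(c['orientation']).T@(np.array(P)-c['xyz']); v=np.array([v[0],-v[1],-v[2]])
    u=np.array(c['camera_matrix'])@v; return u[:2]/u[2]
E
python3 - <<'E'
from h import *
for n in('top','scene'):
    c=cam(n); cv2.imwrite(f'pics/{n}0.png',c['color']); print(n,{k:np.round(v,3).tolist() for k,v in c.items() if k!='color' and not isinstance(v,str)})
    for t,z in [('vessel0',.09),('chock0',0),('cap0',0),('tray_mid',.06),('press_pad',.06),('sealbox',0),('lid',0),('beaker',0),('jar',0)]:
        for d in bot.mark_of(n,t): print(t,np.round(d['location'],1),round(d['confidence'],2),np.round(px2w(c,d['location'],z)[:2],4))
print(bot.get_obs())
E
```

```text
pics
top {'camera_matrix': [[409.039, 0.0, 263.193], [0.0, 409.039, 189.538], [0.0, 0.0, 1.0]], 'xyz': [0.403, 0.047, 1.22], 'orientation': [7.783, -1.893, -88.425]}
vessel0 [286.  189.1] 0.68 [ 0.5622 -0.05  ]
vessel0 [237.5 173.7] 0.57 [0.6014 0.0869]
chock0 [188.8 191.2] 0.87 [0.5592 0.2336]
chock0 [147.7 185.4] 0.7 [0.5728 0.3567]
chock0 [148.8 218.4] 0.67 [0.4744 0.347 ]
chock0 [285.1 187.7] 0.23 [ 0.5791 -0.0549]
cap0 [188.5 162.7] 0.7 [0.6459 0.2391]
cap0 [225.9 134.6] 0.63 [0.7373 0.1299]
cap0 [161.9 165.9] 0.51 [0.6334 0.3182]
cap0 [283.1 189.2] 0.24 [ 0.5743 -0.0489]
tray_mid [279.6 193.5] 0.81 [ 0.5531 -0.0344]
press_pad [277.8 244.4] 0.74 [ 0.4085 -0.0326]
press_pad [108.7 210.4] 0.42 [0.4901 0.4453]
beaker [338.  262.6] 0.56 [ 0.3603 -0.2162]
jar [228.1 136.3] 0.92 [0.7322 0.123 ]
jar [394.9 187.2] 0.61 [ 0.5914 -0.3901]
scene {'camera_matrix': [[484.418, 0.0, 249.479], [0.0, 484.418, 193.945], [0.0, 0.0, 1.0]], 'xyz': [1.191, -0.116, 1.137], 'orientation': [32.966, -0.428, 77.175]}
vessel0 [272.2 212.1] 0.84 [0.5965 0.0866]
vessel0 [224.4 208.1] 0.78 [ 0.5588 -0.0285]
v
[... 677 characters left out ...]
jar [302.1 274.8] 0.93 [0.7405 0.1322]
{'time': 1.0, 'q': array([6.41144467e+01, 4.97775581e+00, 1.00792038e+01, 9.50986711e+01,
       1.51200501e-03, 9.00013745e+01]), 'qd': array([-0.02099755, -0.00119328, -0.02679722, -0.14132445,  0.03006903,
       -0.00517532]), 'joint_efforts': array([-8.79451136e-05, -5.20114017e+01,  4.64860010e+01,  1.69410749e-03,
       -1.02384277e-05, -3.77089361e-05]), 'ee_pos': array([0.2401126 , 0.49482932, 0.194304  ]), 'tcp_rot': array([ 1.79997223e+02, -1.51207163e-03,  1.54113072e+02]), 'wrist_force': array([ 0.18741901, -0.04038772, -0.22466892]), 'torque': array([0.02587862, 0.05526744, 0.00372909]), 'grasp_force': 0.0, 'opening': 0.08511768278187695}
```

Run:
```python
import cv2
for n in('top','scene'):
    i=cv2.imread(f'pics/{n}0.png'); 
    i=i[110:300,90:430] if n=='top' else i[120:320,40:420]
    cv2.imwrite(f'pics/{n}0b.png',cv2.resize(i,None,fx=2.1,fy=2.1,interpolation=cv2.INTER_CUBIC))
```

```text
(no output)
```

View pics/top0b.png

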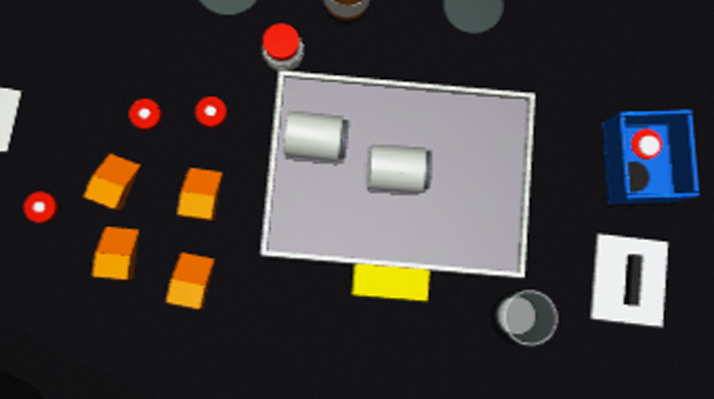

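View pics/scene0b.png

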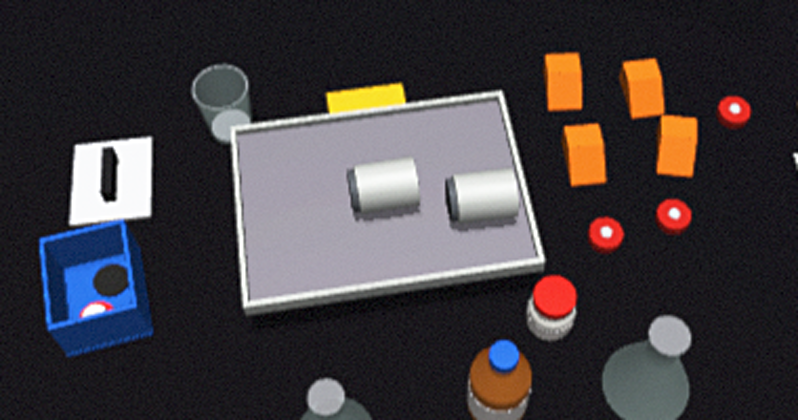

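```bash
cat >> h.py <<'E'
from scipy.optimize import minimize
def place(V,x,y,z,yaw):
    return np.array(V)@R.from_euler('z',yaw,degrees=True).as_matrix().T+[x,y,z]
def sil(c,W,off=(0,0)):
    p=np.array([w2px(c,w) for w in W])
    m=np.zeros(c['color'].shape[:2],np.uint8)
    S=8; h=cv2.convexHull(p.astype(np.float32))
    big=None
    x0,y0=np.floor(p.min(0)-2).astype(int); x1,y1=np.ceil(p.max(0)+3).astype(int)
    b=np.zeros(((y1-y0)*S,(x1-x0)*S),np.uint8)
    cv2.fillConvexPoly(b,np.round((h-[x0-.5,y0-.5])*S).astype(np.int32),255)
    a=cv2.resize(b,(x1-x0,y1-y0),interpolation=cv2.INTER_AREA)
    m=np.zeros(c['color'].shape[:2],np.float32); m[y0:y1,x0:x1]=a/255.
    return m
def fit(cs,masks,V,z,x0,roi=25):
    # silhouette fit of convex V at height z to masks, near x0=(x,y,yaw)
    rs=[]
    for c,m in zip(cs,masks):
        k=cv2.dilate((sil(c,place(V,x0[0],x0[1],z,x0[2]))>0).astype(np.uint8),np.ones((9,9)))
        rs.append(k)
    f=lambda q:sum(np.sum(np.abs(sil(c,place(V,q[0],q[1],z,q[2]))-m)*k) for c,m,k in zip(cs,masks,rs))
    s=np.array([[0,0,0],[.006,0,0],[0,.006,0],[0,0,8]])+x0
    r=minimize(f,x0,method='Nelder-Mead',options=dict(initial_simplex=s,xatol=1e-4,fatol=.02,maxiter=250))
    return r.x,r.fun
def hue(c,lo,hi,s=110,v=50):
    return (cv2.inRange(cv2.cvtColor(c['color'],cv2.COLOR_BGR2HSV),(lo,s,v),(hi,255,255))>0).astype(np.float32)
box=lambda a,b,h,z0=0:[(i*a/2,j*b/2,k) for i in(-1,1) for j in(-1,1) for k in(z0,h)]
CH=[(x,s*.023,z) for s in(-1,1) for x,z in((0,0),(0,.002),(-.038,.034),(-.07,.034),(-.07,0))]
_t=np.linspace(0,2*np.pi,40,endpoint=False)
CAP=[(.022*np.cos(t),.022*np.sin(t),z) for t in _t for z in(0,.018)]
VES=[(.03*np.cos(t),y,.03*np.sin(t)) for t in _t for y in(-.04,.04)]
E
python3 - <<'E'
from h import *
cs=[cam('top'),cam('scene')]
O=[hue(c,6,20) for c in cs]; Y=[hue(c,25,35) for c in cs]; B=[hue(c,105,130) for c in cs]
Rd=[np.maximum(hue(c,0,4,140),hue(c,174,180,140)) for c in cs]
print('orange comps',[cv2.connectedComponents(m.astype(np.uint8))[0]-1 for m in O])
for g in [(.556,.2355,0),(.565,.357,-20),(.474,.349,0),(.44,.24,0)]:
    q,f=fit(cs,O,CH,0,g); print('chock',np.round(q,4),f)
    print('   each',[np.round(fit([c],[m],CH,0,q)[0],4) for c,m in zip(cs,O)])
for g in [(.65,.235,0),(.6365,.321,0),(.49,.47,0)]:
    RR=[]
    for c,m in zip(cs,Rd):
        mm=m.astype(np.uint8); mm=cv2.morphologyEx(mm,cv2.MORPH_CLOSE,np.ones((9,9))); RR.append(mm.astype(np.float32))
    q,f=fit(cs,RR,CAP,0,g); print('cap',np.round(q,4),f)
q,f=fit(cs,Y,box(.042,.1,0,-.008),.06,(.41,-.03,-3)); print('pad',np.round(q,4),f)
for nm,c,m in zip('ts',cs,B): 
    n,l,s,ce=cv2.connectedComponentsWithStats(m.astype(np.uint8)); print(nm,s[1:][s[1:,4]>20].tolist())
BB=[]
for m in B:
    cn,_=cv2.findContours(m.astype(np.uint8),0,2); h=cv2.convexHull(max(cn,key=cv2.contourArea)); z=np.zeros_like(m); cv2.fillConvexPoly(z,h,1); BB.append(z)
q,f=fit(cs,BB,box(.12,.1,.08),0,(.59,-.394,-3)); print('box',np.round(q,4),f)
for c,m in zip(cs,BB): print('   each',np.round(fit([c],[m],box(.12,.1,.08),0,q)[0],4))
W=[((c['color'].min(2)>150)).astype(np.float32) for c in cs]
for i in range(2): 
    W[i]=cv2.morphologyEx(W[i].astype(np.uint8),cv2.MORPH_CLOSE,np.ones((15,15))).astype(np.float32)
q,f=fit(cs,W,box(.12,.1,.006),0,(.423,-.377,-3)); print('lid',np.round(q,4),f)
c=cs[0]['color']; np.set_printoptions(linewidth=250)
print(c[160:195:2,286].tolist());
E
```

```text
orange comps [7, 19]
chock [ 0.5606  0.2361 -6.7332] 100.25489807128906
   each [array([ 0.5619,  0.2378, -6.443 ]), array([ 0.5592,  0.2365, -4.9297])]
chock [  0.5724   0.3513 -18.9316] 146.50979614257812
   each [array([  0.5727,   0.3529, -19.9433]), array([  0.5705,   0.3517, -18.5727])]
chock [ 0.475   0.35   -2.7452] 136.87843322753906
   each [array([ 0.4751,  0.3505, -4.3269]), array([ 0.4717,  0.3493, -3.1008])]
chock [  0.4392   0.2416 -10.0198] 99.29803466796875
   each [array([ 0.4398,  0.2424, -9.9568]), array([ 0.4375,  0.2425, -7.5974])]
cap [0.6411 0.2321 5.7619] 57.486270904541016
cap [0.6344 0.3248 9.7604] 60.599998474121094
cap [0.4985 0.4619 0.0777] 58.97254943847656
pad [ 0.4087 -0.0278 -3.6915] 247.184326171875
t [[250, 86, 11, 12, 113], [376, 162, 47, 45, 1618]]
s [[0, 0, 187, 59, 8048], [230, 0, 155, 26, 2283], [457, 21, 55, 133, 4462], [58, 225, 55, 65, 2539], [273, 281, 14, 16, 186]]
box [ 0.5971 -0.3694 27.2714] 2744.59619140625
   each [ 0.5934 -0.3857  4.4398]
   each [  0.4707  -0.2332 -67.8398]
lid [ 0.4204 -0.3706 -5.2398] 142.941162109375
[[174, 167, 170], [174, 167, 170], [174, 167, 170], [174, 168, 171], [175, 168, 171], [175, 167, 170], [176, 168, 171], [176, 167, 173], [177, 169, 174], [177, 169, 174], [125, 129, 127], [169, 177, 174], [199, 207, 202], [216, 223, 220], [227, 234, 231], [231, 238, 234], [220, 227, 223], [200, 209, 204]]
```

Run:
```python
from h import *
cs=[cam('top'),cam('scene')]
O=[hue(c,5,22,100,40) for c in cs]
q=(.5606,.2361,-6.7)
for c,m in zip(cs,O):
    s=sil(c,place(CH,q[0],q[1],0,q[2])); k=cv2.dilate((s>0).astype(np.uint8),np.ones((5,5)))
    print(s.sum(),(m*k).sum(),((s>.5)&(m>0)).sum())
def pickcomp(m,uv):
    n,l,st,ce=cv2.connectedComponentsWithStats(m.astype(np.uint8)); i=1+np.argmin([np.hypot(*(e-uv)) if s[4]>60 else 1e9 for e,s in zip(ce[1:],st[1:])])
    cn,_=cv2.findContours((l==i).astype(np.uint8),0,2); z=np.zeros(m.shape,np.uint8); cv2.fillConvexPoly(z,cv2.convexHull(max(cn,key=len)),1); return z.astype(np.float32)
B=[pickcomp(hue(c,100,130),w2px(c,(.59,-.39,.04))) for c in cs]
print([b.sum() for b in B])
for a in((cs,B),(cs[:1],B[:1]),(cs[1:],B[1:])):
    q,f=fit(*a,box(.12,.1,.08),0,(.59,-.392,-3)); print('box',np.round(q,4),f)
# vessels: greenish-grey within tray
G=[]
for c in cs:
    i=c['color'].astype(int); m=((i[...,1]>=i[...,0]+2)&(i[...,1]>60)).astype(np.uint8); m=cv2.morphologyEx(m,cv2.MORPH_OPEN,np.ones((3,3))); G.append(m)
for g in((.5975,.087,-4),(.56,-.04,-4)):
    M=[pickcomp(m,w2px(c,(g[0],g[1],.09))) for c,m in zip(cs,G)]
    print([m.sum() for m in M],[sil(c,place(VES,g[0],g[1],.09,g[2])).sum() for c in cs])
    for a in((cs,M),(cs[:1],M[:1]),(cs[1:],M[1:])):
        q,f=fit(*a,VES,.09,g); print('ves',np.round(q,4),f)
for n,c in zip('ts',cs): cv2.imwrite(f'pics/{n}1.png',c['color'])
# overlay
out=[]
for c,g in zip(cs,G):
    v=c['color'].copy()
    for V,z,q in((CH,0,(.5606,.2361,-6.7)),(CH,0,(.4392,.2416,-10)),(CH,0,(.475,.35,-2.7)),(CAP,0,(.6411,.2321,0)),(CAP,0,(.6344,.3248,0)),(box(.042,.1,0,-.008),.06,(.4087,-.0278,-3.7)),(box(.24,.34,0),.06,(.555,-.037,-3.7)),(box(.12,.1,.006),0,(.4204,-.3706,-5.2)),(box(.12,.1,.08),0,(.59,-.392,-3)),(VES,.09,(.5975,.087,-4)),(VES,.09,(.56,-.04,-4))):
        p=np.array([w2px(c,w) for w in place(V,q[0],q[1],z,q[2])]).astype(np.float32)
        cv2.polylines(v,[np.round(cv2.convexHull(p)*16).astype(np.int32)],True,(0,255,0),1,cv2.LINE_AA,4)
    out.append(v)
a=cv2.resize(out[0][120:280,130:430],None,fx=2.6,fy=2.6); b=cv2.resize(out[1][130:300,50:420],None,fx=2.1,fy=2.1)
cv2.imwrite('pics/ov1.png',a[:,:800]);cv2.imwrite('pics/ov2.png',b)
```

```text
407.1882 448.0 405
514.1098 569.0 514
[np.float32(1951.0), np.float32(2885.0)]
box [ 0.5927 -0.3879  2.956 ] 220.6352996826172
box [ 0.5932 -0.3865  2.9161] 71.89019775390625
box [ 0.5912 -0.389   2.7388] 125.59608459472656
[np.float32(563.0), np.float32(622.0)] [np.float32(636.80396), np.float32(817.5019)]
ves [ 0.5992  0.0841 -7.6509] 290.19610595703125
ves [ 0.6004  0.0841 -2.7913] 82.88235473632812
ves [  0.5958   0.0827 -14.8608] 161.61175537109375
[np.float32(568.0), np.float32(595.0)] [np.float32(645.4196), np.float32(777.94116)]
ves [ 0.5591 -0.0254 -2.9493] 261.7411804199219
ves [ 0.5603 -0.0249 -1.4102] 75.95294189453125
ves [ 0.5542 -0.0251 -2.5478] 161.74510192871094
```

View pics/ov1.png

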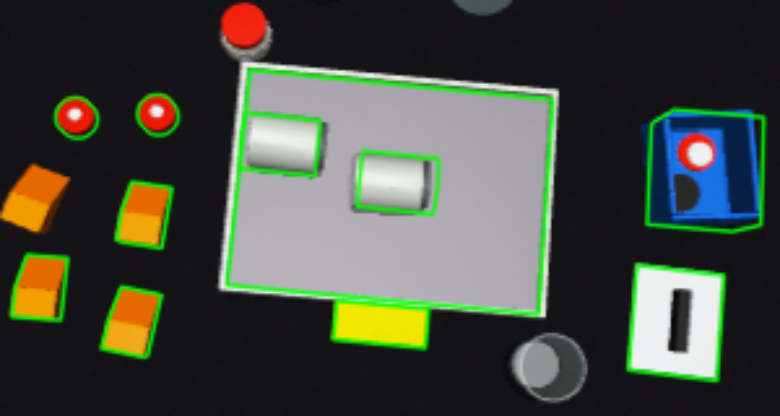

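View pics/ov2.png

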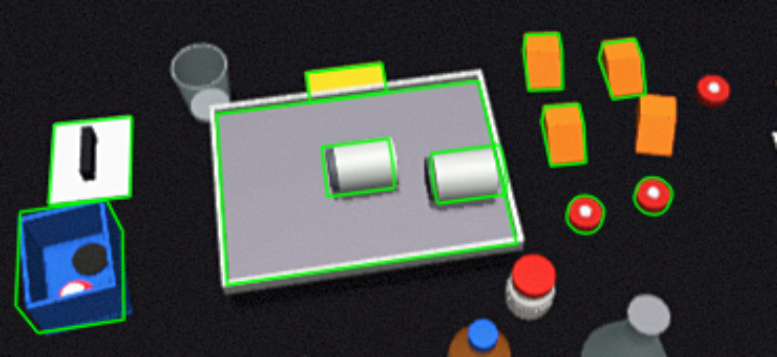

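```bash
cat >> h.py <<'E'
import json
def plan(targets,step=.045,deg=8.3):
    "targets: (x,y,z,yaw,note); prints calls of 5 rows"
    o=bot.get_obs(); p=np.array(o['ee_pos']); yaw=o['tcp_rot'][2]
    for t in targets:
        T=np.array(t[:3]); note=t[4] if len(t)>4 else ''
        dy=(t[3]-yaw+180+1e-9)%360-180
        if len(t)>5: dy=t[3]-yaw # explicit direction
        n=max(1,int(np.ceil(max(np.linalg.norm(T-p)/step,abs(dy)/deg))))
        k=0
        while k<n:
            m=min(5,n-k); rows=[]
            Rt=R.from_euler('zx',[0,0]).as_matrix()
            Rt=R.from_euler('xyz',[180,0,yaw],degrees=True).as_matrix()
            for i in range(1,6):
                f=min(i,m)/(n-k)
                d=Rt.T@((T-p)*f); rows.append([round(float(v),4)+0. for v in d]+[round(float(-np.radians(dy*f)),3)+0.])
            print(note,json.dumps(rows))
            d=Rt@np.array(rows[-1][:3]); p=p+d; a=-np.degrees(rows[-1][3]); yaw+=a; dy-=a; k+=m
E
python3 - <<'E'
from h import *
cs=[cam('top'),cam('scene')]
for g in((.5985,.087,-3.5),(.559,-.028,-3)):
    M=[]
    for c in cs:
        i=c['color'].astype(float); 
        tray=np.array([174,167,170.]); sc=(i@tray)/(tray@tray); res=np.linalg.norm(i-sc[...,None]*tray,axis=2)
        m=((i[...,1]-(i[...,0]+i[...,2])/2>0.5)|(sc<.45)|(sc>1.15)).astype(np.uint8)
        m=cv2.morphologyEx(m,cv2.MORPH_OPEN,np.ones((3,3)))
        k=cv2.dilate((sil(c,place(VES,g[0],g[1],.09,g[2]))>0).astype(np.uint8),np.ones((7,7)))
        M.append((m*k).astype(np.float32))
    print([m.sum() for m in M],[sil(c,place(VES,g[0],g[1],.09,g[2])).sum() for c in cs])
    for a in((cs,M),(cs[:1],M[:1]),(cs[1:],M[1:])):
        q,f=fit(*a,VES,.09,g); print('ves',np.round(q,4),round(f))
plan([(.3,.45,.2,-6.7,'turn',1)])
E
```

```text
[np.float32(649.0), np.float32(799.0)] [np.float32(637.62354), np.float32(819.50586)]
ves [ 0.5998  0.0951 -1.9228] 464
ves [ 0.6003  0.0803 -3.5032] 159
ves [0.5961 0.0953 1.783 ] 239
[np.float32(562.0), np.float32(622.0)] [np.float32(641.50586), np.float32(778.0078)]
ves [ 0.5589 -0.0328 -3.8648] 254
ves [ 0.5597 -0.0307 -2.6062] 80
ves [ 0.5552 -0.0328 -5.5688] 150
turn [[-0.0037, -0.0007, -0.0003, 0.14], [-0.0073, -0.0014, -0.0006, 0.281], [-0.011, -0.0021, -0.0009, 0.421], [-0.0147, -0.0028, -0.0011, 0.561], [-0.0184, -0.0035, -0.0014, 0.702]]
turn [[-0.0033, 0.0018, -0.0003, 0.14], [-0.0065, 0.0037, -0.0006, 0.281], [-0.0098, 0.0055, -0.0009, 0.421], [-0.013, 0.0073, -0.0012, 0.561], [-0.0163, 0.0091, -0.0014, 0.702]]
turn [[-0.0013, 0.0035, -0.0003, 0.14], [-0.0026, 0.007, -0.0006, 0.281], [-0.0039, 0.0105, -0.0009, 0.421], [-0.0052, 0.014, -0.0012, 0.561], [-0.0065, 0.0175, -0.0015, 0.701]]
turn [[0.0013, 0.0035, -0.0003, 0.14], [0.0025, 0.0071, -0.0006, 0.281], [0.0038, 0.0106, -0.0008, 0.421], [0.005, 0.0141, -0.0011, 0.561], [0.0063, 0.0177, -0.0014, 0.702]]
```

{"method": "arm_command", "body": {
  "series": [
    [0,0,0,0.14],
    [0,0,0,0.28],
    [0,0,0,0.42],
    [0,0,0,0.56],
    [0,0,0,0.7]
  ]
}}

```text
time: 1.8
ee_pos: [0.2401, 0.4948, 0.1943]
tcp_rot: [-180.0, 0.0, 113.7]
wrist_force: [0.2, 0.1, -0.6]
opening: 0.0858
grasp_force: 0.0
```

{"method": "arm_command", "body": {
  "series": [
    [0,0,0,0.14],
    [0,0,0,0.28],
    [0,0,0,0.42],
    [0,0,0,0.56],
    [0,0,0,0.7]
  ]
}}

```text
time: 2.3
ee_pos: [0.2401, 0.4948, 0.1943]
tcp_rot: [180.0, 0.0, 73.6]
wrist_force: [0.2, -0.4, 0.7]
opening: 0.0857
grasp_force: 0.0
```

{"method": "arm_command", "body": {
  "series": [
    [0,0,0,0.14],
    [0,0,0,0.28],
    [0,0,0,0.42],
    [0,0,0,0.56],
    [0,0,0,0.7]
  ]
}}

```text
time: 2.8
ee_pos: [0.3094, 0.4409, 0.1945]
tcp_rot: [-174.6, 0.5, 51.8]
wrist_force: [-0.3, 0.5, 0.6]
opening: 0.0856
grasp_force: 0.0
```

{"method": "arm_command", "body": {
  "series": [
    [0,0,0,0.14],
    [0,0,0,0.28],
    [0,0,0,0.42],
    [0,0,0,0.56],
    [0,0,0,0.7]
  ]
}}

```text
time: 3.3
ee_pos: [0.3735, 0.3544, 0.1954]
tcp_rot: [-168.1, 4.0, 36.1]
wrist_force: [-0.0, 0.3, -0.3]
opening: 0.0852
grasp_force: 0.0
```

Run:
```python
from h import *
plan([(.507,.2424,.12,-6.7,'above A'),(.507,.2424,.003,-6.7,'down')])
c=cam('top'); s=cam('scene')
# tray: fit by rim quad (rim outer assumed) using bright threshold hull
for n,cc in (('t',c),('s',s)):
    for g in((.5985,.087),(.559,-.028)):
        i=cc['color']; u=w2px(cc,(g[0],g[1],.09)).astype(int)
        cr=i[u[1]-22:u[1]+22,u[0]-28:u[0]+28]
        cv2.imwrite(f'pics/v{n}{g[1]}.png',cr); print(n,g,u-[28,22])
rows=[]
for n in 'ts':
    rows.append(np.hstack([cv2.resize(cv2.imread(f'pics/v{n}{y}.png'),None,fx=6.8,fy=6.8,interpolation=cv2.INTER_CUBIC) for y in(.087,-.028)]))
cv2.imwrite('pics/vz.png',np.vstack(rows))
```

```text
above A [[0.007, 0.0282, 0.0126, 0.125], [0.0139, 0.0564, 0.0251, 0.249], [0.0209, 0.0846, 0.0377, 0.374], [0.0278, 0.1128, 0.0502, 0.498], [0.0348, 0.141, 0.0628, 0.623]]
above A [[0.0221, 0.0188, 0.0126, 0.125], [0.0221, 0.0188, 0.0126, 0.125], [0.0221, 0.0188, 0.0126, 0.125], [0.0221, 0.0188, 0.0126, 0.125], [0.0221, 0.0188, 0.0126, 0.125]]
down [[0.0, 0.0, 0.039, 0.0], [0.0, 0.0, 0.078, 0.0], [0.0, 0.0, 0.117, 0.0], [0.0, 0.0, 0.117, 0.0], [0.0, 0.0, 0.117, 0.0]]
t (0.5985, 0.087) [209 152]
t (0.559, -0.028) [250 167]
s (0.5985, 0.087) [244 190]
s (0.559, -0.028) [196 186]
```

View pics/vz.png

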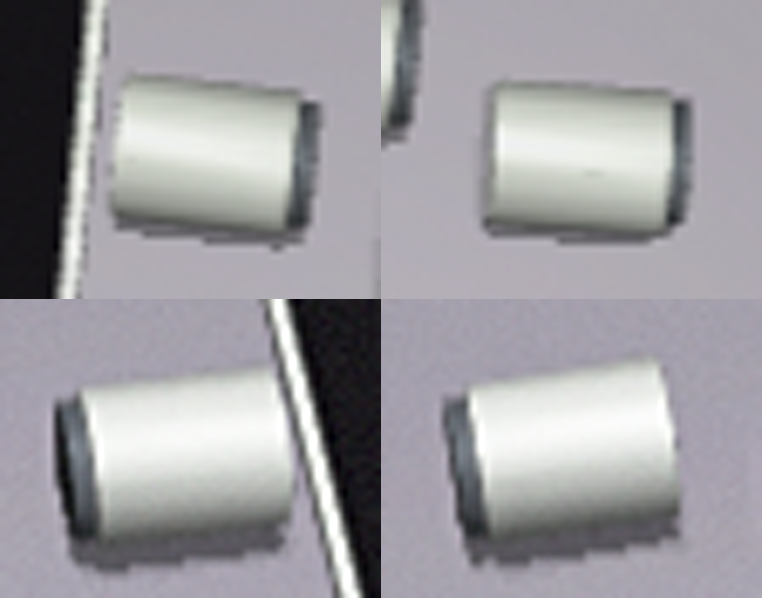

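{"method": "arm_command", "body": {
  "series": [
    [0,0,0,-0.14],
    [0,0,0,-0.28],
    [0,0,0,-0.42],
    [0,0,0,-0.56],
    [0,0,0,-0.7]
  ]
}}

```text
time: 3.9
ee_pos: [0.3727, 0.3556, 0.1954]
tcp_rot: [-168.4, -4.6, 75.9]
wrist_force: [1.0, -0.1, 0.0]
opening: 0.0853
grasp_force: 0.0
```

```bash
cat >> h.py <<'E'
def plan(targets,step=.045,deg=8.0,cap=None):
    o=bot.get_obs(); p=np.array(o['ee_pos']); Rt=R.from_euler('xyz',o['tcp_rot'],degrees=True)
    for t in targets:
        T=np.array(t[:3]); note=t[4] if len(t)>4 else ''
        x=Rt.as_matrix()[:,0]; yaw=np.degrees(np.arctan2(x[1],x[0]))
        dy=(t[3]-yaw+180)%360-180; n=max(1,int(np.ceil(max(np.linalg.norm(T-p)/step,abs(dy)/deg)))); k=0
        while k<n:
            m=min(5,n-k); rows=[]
            for i in range(1,6):
                f=min(i,m)/(n-k); rows.append([round(float(v),3)+0. for v in Rt.as_matrix().T@((T-p)*f)]+[round(float(-np.radians(dy*f)),3)+0.])
            print(note,json.dumps(rows))
            p=p+Rt.as_matrix()@rows[-1][:3]; dy+=np.degrees(rows[-1][3]); Rt=Rt*R.from_euler('z',rows[-1][3]); k+=m
def tilt():
    o=bot.get_obs(); z=R.from_euler('xyz',o['tcp_rot'],degrees=True).as_matrix()[:,2]; print('toolz',np.round(z,4),'pos',np.round(o['ee_pos'],4),'rpy',np.round(o['tcp_rot'],2),'q',np.round(o['q'],1))
E
python3 - <<'E'
from h import *
tilt()
plan([(.373,.355,.30,145,'turn'),(.45,-.32,.3,145,'go')])
E
```

```text
toolz [-0.1759  0.1255 -0.9764] pos [0.3727 0.3556 0.1954] rpy [-168.4    -4.62   75.9 ] q [ 36.3   3.8   8.1  98.2  11.8 139.5]
turn [[0.001, -0.002, -0.011, -0.134], [0.002, -0.005, -0.023, -0.268], [0.003, -0.007, -0.034, -0.402], [0.004, -0.009, -0.045, -0.536], [0.004, -0.011, -0.057, -0.67]]
turn [[0.002, -0.001, -0.011, -0.134], [0.005, -0.003, -0.023, -0.268], [0.007, -0.004, -0.034, -0.402], [0.009, -0.005, -0.045, -0.536], [0.009, -0.005, -0.045, -0.536]]
go [[-0.027, -0.032, -0.006, 0.001], [-0.054, -0.064, -0.012, 0.001], [-0.082, -0.096, -0.018, 0.002], [-0.109, -0.128, -0.025, 0.002], [-0.136, -0.16, -0.031, 0.003]]
go [[-0.027, -0.032, -0.006, 0.001], [-0.055, -0.064, -0.012, 0.001], [-0.082, -0.096, -0.018, 0.002], [-0.109, -0.128, -0.025, 0.002], [-0.137, -0.16, -0.031, 0.003]]
go [[-0.027, -0.032, -0.006, 0.0], [-0.055, -0.064, -0.012, 0.001], [-0.082, -0.095, -0.018, 0.001], [-0.109, -0.127, -0.024, 0.002], [-0.137, -0.159, -0.03, 0.002]]
go [[-0.027, -0.032, -0.006, 0.001], [-0.027, -0.032, -0.006, 0.001], [-0.027, -0.032, -0.006, 0.001], [-0.027, -0.032, -0.006, 0.001], [-0.027, -0.032, -0.006, 0.001]]
```

{"method": "arm_command", "body": {
  "series": [
    [0.001,-0.002,-0.011,-0.134],
    [0.002,-0.005,-0.023,-0.268],
    [0.003,-0.007,-0.034,-0.402],
    [0.004,-0.009,-0.045,-0.536],
    [0.004,-0.011,-0.057,-0.67]
  ]
}}

```text
time: 4.4
ee_pos: [0.3732, 0.3549, 0.254]
tcp_rot: [-173.7, -10.8, 114.2]
wrist_force: [0.3, 0.2, -0.3]
opening: 0.0857
grasp_force: 0.0
```

{"method": "arm_command", "body": {
  "series": [
    [0.002,-0.001,-0.011,-0.134],
    [0.005,-0.003,-0.023,-0.268],
    [0.007,-0.004,-0.034,-0.402],
    [0.009,-0.005,-0.045,-0.536],
    [0.009,-0.005,-0.045,-0.536]
  ]
}}

```text
time: 4.9
ee_pos: [0.3735, 0.3553, 0.301]
tcp_rot: [179.7, -12.4, 145.3]
wrist_force: [0.1, 1.2, -0.3]
opening: 0.0856
grasp_force: 0.0
```

{"method": "arm_command", "body": {
  "series": [
    [-0.027,-0.032,-0.006,0],
    [-0.054,-0.064,-0.012,0],
    [-0.082,-0.096,-0.018,0],
    [-0.109,-0.128,-0.025,0],
    [-0.136,-0.16,-0.031,0]
  ]
}}

```text
time: 5.4
ee_pos: [0.3958, 0.1423, 0.2997]
tcp_rot: [179.9, -12.5, 144.9]
wrist_force: [1.4, -0.0, 0.3]
opening: 0.0852
grasp_force: 0.0
```

{"method": "arm_command", "body": {
  "series": [
    [-0.027,-0.032,-0.006,0],
    [-0.054,-0.064,-0.012,0],
    [-0.082,-0.096,-0.018,0],
    [-0.109,-0.128,-0.025,0],
    [-0.136,-0.16,-0.031,0]
  ]
}}

```text
time: 5.9
ee_pos: [0.4187, -0.069, 0.3002]
tcp_rot: [179.9, -12.5, 144.8]
wrist_force: [0.4, -0.1, -1.2]
opening: 0.0854
grasp_force: 0.0
```

{"method": "arm_command", "body": {
  "series": [
    [-0.027,-0.032,-0.006,0],
    [-0.054,-0.064,-0.012,0],
    [-0.082,-0.096,-0.018,0],
    [-0.109,-0.128,-0.025,0],
    [-0.136,-0.16,-0.031,0]
  ]
}}

```text
time: 6.4
ee_pos: [0.4415, -0.2801, 0.3006]
tcp_rot: [179.9, -12.5, 144.8]
wrist_force: [0.9, -0.7, 0.1]
opening: 0.085
grasp_force: 0.0
```

Run:
```python
from h import *
tilt()
plan([(.56,-.40,.3,145,'go'),(.85,-.604,.3,145,'far')])
```

```text
toolz [-0.1763  0.1256 -0.9763] pos [ 0.4415 -0.2801  0.3006] rpy [179.93 -12.5  144.84] q [-32.8  20.1  38.9 121.3   0.6   2.4]
go [[-0.041, -0.007, -0.009, -0.001], [-0.081, -0.015, -0.018, -0.001], [-0.122, -0.022, -0.026, -0.002], [-0.162, -0.03, -0.035, -0.003], [-0.162, -0.03, -0.035, -0.003]]
far [[-0.043, 0.0, -0.01, 0.0], [-0.087, 0.0, -0.019, 0.0], [-0.13, 0.0, -0.029, 0.0], [-0.173, 0.0, -0.039, 0.0], [-0.216, 0.0, -0.048, 0.0]]
far [[-0.043, 0.0, -0.01, 0.0], [-0.087, 0.0, -0.019, 0.0], [-0.13, 0.0, -0.029, 0.0], [-0.13, 0.0, -0.029, 0.0], [-0.13, 0.0, -0.029, 0.0]]
```

{"method": "arm_command", "body": {
  "series": [
    [-0.04,-0.007,-0.009,0],
    [-0.08,-0.015,-0.018,0],
    [-0.12,-0.022,-0.027,0],
    [-0.16,-0.03,-0.035,0],
    [-0.2,-0.03,-0.044,0]
  ]
}}

```text
time: 6.9
ee_pos: [0.5113, -0.3628, 0.2811]
tcp_rot: [179.9, -13.1, 144.9]
wrist_force: [-0.4, -0.4, 0.3]
opening: 0.085
grasp_force: 0.0
```

{"method": "arm_command", "body": {
  "series": [
    [-0.03,0,-0.007,0],
    [-0.06,0,-0.014,0],
    [-0.09,0,-0.02,0],
    [-0.12,0,-0.027,0],
    [-0.12,0,-0.027,0]
  ]
}}

```text
time: 7.4
ee_pos: [0.5129, -0.3624, 0.2755]
tcp_rot: [179.9, -13.7, 145.1]
wrist_force: [0.3, 0.0, 0.4]
opening: 0.0857
grasp_force: 0.0
```

Run:
```python
from h import *
tilt()
```

```text
toolz [-0.1926  0.1374 -0.9716] pos [ 0.5129 -0.3624  0.2755] rpy [179.86 -13.69 145.08] q [-3.530e+01  4.390e+01  7.070e+01  1.305e+02  1.000e-01 -3.000e-01]
```

{"method": "arm_command", "body": {
  "series": [
    [0.03,0,0.007,0],
    [0.06,0,0.014,0],
    [0.09,0,0.021,0],
    [0.12,0,0.028,0],
    [0.15,0,0.035,0]
  ]
}}

```text
time: 7.9
ee_pos: [0.3849, -0.2731, 0.2767]
tcp_rot: [179.9, -13.7, 145.1]
wrist_force: [0.5, -0.8, 1.5]
opening: 0.0852
grasp_force: 0.0
```

{"method": "arm_command", "body": {
  "series": [
    [-0.01,0,-0.04,0],
    [-0.02,0,-0.08,0],
    [-0.03,0,-0.12,0],
    [-0.04,0,-0.16,0],
    [-0.05,0,-0.2,0]
  ]
}}

```text
time: 8.4
ee_pos: [0.4318, -0.3062, 0.3678]
tcp_rot: [179.9, -10.8, 145.1]
wrist_force: [0.0, 0.3, 0.8]
opening: 0.0851
grasp_force: 0.0
```

Run:
```python
from h import *
tilt()
```

```text
toolz [-0.1527  0.1092 -0.9822] pos [ 0.4318 -0.3062  0.3678] rpy [179.88 -10.82 145.06] q [-35.4  26.   55.6 130.5   0.   -0.4]
```

{"method": "arm_command", "body": {
  "series": [
    [0.015,0,-0.04,0],
    [0.03,0,-0.08,0],
    [0.045,0,-0.12,0],
    [0.06,0,-0.16,0],
    [0.075,0,-0.2,0]
  ]
}}

```text
time: 8.9
ee_pos: [0.3867, -0.2747, 0.409]
tcp_rot: [179.9, -8.1, 145.1]
wrist_force: [-0.2, -1.3, 0.6]
opening: 0.0857
grasp_force: 0.0
```

Run:
```python
from h import *
tilt()
```

```text
toolz [-0.1141  0.0817 -0.9901] pos [ 0.3867 -0.2747  0.409 ] rpy [179.91  -8.07 145.06] q [-35.4  16.7  49.1 130.5   0.   -0.5]
```

{"method": "arm_command", "body": {
  "series": [
    [0.015,0,-0.04,0],
    [0.03,0,-0.08,0],
    [0.045,0,-0.12,0],
    [0.06,0,-0.16,0],
    [0.075,0,-0.2,0]
  ]
}}

```text
time: 9.4
ee_pos: [0.3487, -0.2482, 0.4396]
tcp_rot: [179.9, -5.1, 145.1]
wrist_force: [0.1, -1.1, -0.5]
opening: 0.0853
grasp_force: 0.0
```

{"method": "arm_command", "body": {
  "series": [
    [0.015,0,-0.04,0],
    [0.03,0,-0.08,0],
    [0.045,0,-0.12,0],
    [0.06,0,-0.16,0],
    [0.075,0,-0.2,0]
  ]
}}

```text
time: 9.9
ee_pos: [0.3156, -0.2253, 0.4629]
tcp_rot: [180.0, -2.2, 145.0]
wrist_force: [0.3, 0.1, -0.4]
opening: 0.0855
grasp_force: 0.0
```

Run:
```python
from h import *
tilt()
```

```text
toolz [-0.0316  0.0229 -0.9992] pos [ 0.3156 -0.2253  0.4629] rpy [179.96  -2.24 145.05] q [-35.5   2.8  41.  130.4   0.   -0.6]
```

{"method": "arm_command", "body": {
  "series": [
    [0.013,0,-0.035,0],
    [0.026,0,-0.07,0],
    [0.039,0,-0.105,0],
    [0.039,0,-0.105,0],
    [0.039,0,-0.105,0]
  ]
}}

```text
time: 10.4
ee_pos: [0.2936, -0.21, 0.4823]
tcp_rot: [180.0, 0.7, 145.0]
wrist_force: [0.3, 0.0, 0.3]
opening: 0.0856
grasp_force: 0.0
```

Run:
```python
from h import *
tilt()
```

```text
toolz [ 0.0103 -0.0071 -0.9999] pos [ 0.2936 -0.21    0.4823] rpy [179.99   0.72 145.05] q [-35.6  -1.6  39.6 130.4   0.   -0.6]
```

Run:
```python
from h import *
plan([(.40,.05,.3,173.3,'a'),(.507,.2424,.1,173.3,'b')])
```

```text
a [[0.008, 0.034, 0.023, -0.062], [0.016, 0.069, 0.045, -0.123], [0.024, 0.103, 0.068, -0.185], [0.032, 0.137, 0.091, -0.247], [0.04, 0.171, 0.113, -0.308]]
a [[-0.003, 0.035, 0.023, -0.062], [-0.006, 0.07, 0.046, -0.123], [-0.008, 0.106, 0.069, -0.185], [-0.008, 0.106, 0.069, -0.185], [-0.008, 0.106, 0.069, -0.185]]
b [[-0.012, 0.029, 0.028, 0.0], [-0.023, 0.058, 0.057, 0.0], [-0.035, 0.088, 0.085, 0.0], [-0.047, 0.117, 0.114, 0.0], [-0.058, 0.146, 0.142, 0.0]]
b [[-0.012, 0.029, 0.029, 0.0], [-0.024, 0.058, 0.057, 0.0], [-0.024, 0.058, 0.057, 0.0], [-0.024, 0.058, 0.057, 0.0], [-0.024, 0.058, 0.057, 0.0]]
```

{"method": "arm_command", "body": {
  "series": [
    [0.008,0.034,0.023,-0.062],
    [0.016,0.069,0.045,-0.123],
    [0.024,0.103,0.068,-0.185],
    [0.032,0.137,0.091,-0.247],
    [0.04,0.171,0.113,-0.308]
  ]
}}

```text
time: 10.9
ee_pos: [0.3604, -0.0464, 0.3673]
tcp_rot: [-179.8, 0.6, 162.8]
wrist_force: [0.3, -1.7, 0.0]
opening: 0.0853
grasp_force: 0.0
```

{"method": "arm_command", "body": {
  "series": [
    [-0.003,0.035,0.023,-0.062],
    [-0.006,0.07,0.046,-0.123],
    [-0.008,0.106,0.069,-0.185],
    [-0.008,0.106,0.069,-0.185],
    [-0.008,0.106,0.069,-0.185]
  ]
}}

```text
time: 11.4
ee_pos: [0.3997, 0.051, 0.2987]
tcp_rot: [-179.6, 0.5, 173.4]
wrist_force: [-0.6, -0.6, 0.3]
opening: 0.0856
grasp_force: 0.0
```

{"method": "arm_command", "body": {
  "series": [
    [-0.012,0.029,0.028,0],
    [-0.023,0.058,0.057,0],
    [-0.035,0.088,0.085,0],
    [-0.047,0.117,0.114,0],
    [-0.058,0.146,0.142,0]
  ]
}}

```text
time: 11.9
ee_pos: [0.4772, 0.1876, 0.1573]
tcp_rot: [-179.7, 0.7, 173.2]
wrist_force: [0.9, -0.2, 0.7]
opening: 0.0855
grasp_force: 0.0
```

{"method": "arm_command", "body": {
  "series": [
    [-0.012,0.029,0.028,0],
    [-0.024,0.058,0.057,0],
    [-0.024,0.058,0.057,0],
    [-0.024,0.058,0.057,0],
    [-0.024,0.058,0.057,0]
  ]
}}

```text
time: 12.4
ee_pos: [0.5079, 0.2411, 0.1021]
tcp_rot: [-179.7, 0.7, 173.2]
wrist_force: [0.5, 0.3, 0.7]
opening: 0.0854
grasp_force: 0.0
```

Run:
```python
from h import *
tilt()
plan([(.507,.2424,.002,173.3,'down')])
```

```text
toolz [ 0.0121 -0.0067 -0.9999] pos [0.5079 0.2411 0.1021] rpy [-179.7     0.73  173.21] q [25.8  5.3  0.2 84.5 -0.6 32.6]
down [[0.001, 0.001, 0.033, -0.001], [0.002, 0.001, 0.067, -0.001], [0.002, 0.002, 0.1, -0.002], [0.002, 0.002, 0.1, -0.002], [0.002, 0.002, 0.1, -0.002]]
```

{"method": "arm_command", "body": {
  "series": [
    [0.001,0.001,0.033,0],
    [0.001,0.001,0.066,0],
    [0.001,0.001,0.098,0],
    [0.001,0.001,0.098,0],
    [0.001,0.001,0.098,0]
  ]
}}

```text
time: 12.9
ee_pos: [0.508, 0.242, 0.0044]
tcp_rot: [-179.7, 0.7, 173.2]
wrist_force: [-0.1, 0.4, 0.9]
opening: 0.0855
grasp_force: 0.0
```

{"method": "arm_command", "body": {
  "series": [
    [0,0,0,0],
    [0,0,0,0],
    [0,0,0,0],
    [0,0,0,0],
    [0,0,0,0]
  ],
  "hand": 0.03,
  "grip_force": 60
}}

```text
time: 13.4
ee_pos: [0.5075, 0.2426, 0.0027]
tcp_rot: [-179.7, 0.7, 173.3]
wrist_force: [-0.6, 0.4, 0.8]
opening: 0.0299
grasp_force: 0.0
```

{"method": "arm_command", "body": {
  "series": [
    [0,0,0,0],
    [0,0,-0.01,0],
    [0,0,-0.04,0],
    [0,0,-0.08,0],
    [0,0,-0.12,0]
  ]
}}

```text
time: 13.9
ee_pos: [0.5057, 0.2432, 0.1243]
tcp_rot: [-179.6, 0.6, 173.3]
wrist_force: [0.3, 0.1, -0.0]
opening: 0.0304
grasp_force: 0.0
```

Run:
```python
from h import *
tilt()
cs=[cam('top'),cam('scene')]
for n,c in zip('ts',cs): cv2.imwrite(f'pics/{n}2.png',c['color'])
# vessel fit from white body only: mask bright-greenish body; model = body visible part = side surface facing camera (exclude end disc facing camera)
for g in((.5985,.087,-3.5),(.559,-.03,-3)):
    for c in cs:
        i=c['color'].astype(float)
        gray=i.mean(2); m=((i[...,1]>=i[...,0]+1)&(gray>50)).astype(np.uint8)
        u=w2px(c,(g[0],g[1],.09)); k=cv2.dilate((sil(c,place(VES,g[0],g[1],.09,g[2]))>0).astype(np.uint8),np.ones((5,5)))
        m=m*k; n,l,st,ce=cv2.connectedComponentsWithStats(m); j=1+np.argmax(st[1:,4]); m=(l==j)
        # highlights ridge: brightest line along each column -> direction of axis in image
        ys,xs=np.nonzero(m); lo,hi=int(np.percentile(xs,12)),int(np.percentile(xs,80))
        P=[]
        for x in range(lo,hi+1):
            col=gray[:,x]*m[:,x]; r=np.nonzero(m[:,x])[0]; w=np.clip(col[r]-170,0,None)**2
            if w.sum()>0: P.append((x,(w*r).sum()/w.sum(),r.min(),r.max()))
        P=np.array(P); s=[np.polyfit(P[:,0],P[:,q],1)[0] for q in(1,2,3)]
        # convert image slope to world yaw at axis height (top line)
        def yaw(sl):
            a=px2w(c,(u[0]-15,u[1]-15*sl),.1); b=px2w(c,(u[0]+15,u[1]+15*sl),.1); d=(a-b) if a[1]>b[1] else (b-a); return np.degrees(np.arctan2(-d[0],d[1]))
        print(g[:2],st[j].tolist(),[round(yaw(q),1) for q in s])
# tray yaw from rim: pad & long rim
c=cs[0]; W=(c['color'].min(2)>120).astype(np.uint8); cn,_=cv2.findContours(W,0,2)
b=max(cn,key=cv2.contourArea); q=cv2.approxPolyDP(cv2.convexHull(b),6,True)[:,0]; print(q.tolist(),[np.round(px2w(c,p,.072)[:2],3).tolist() for p in q])
```

```text
toolz [ 0.0101 -0.0074 -0.9999] pos [0.5057 0.2432 0.1243] rpy [-179.65    0.63  173.3 ] q [26.   5.3  2.6 87.  -0.6 32.8]
(0.5985, 0.087) [225, 163, 28, 23, 549] [np.float64(-6.9), np.float64(-5.2), np.float64(-4.8)]
(0.5985, 0.087) [256, 200, 31, 26, 643] [np.float64(-6.4), np.float64(-4.3), np.float64(-4.6)]
(0.559, -0.03) [266, 179, 27, 23, 546] [np.float64(-4.1), np.float64(-2.4), np.float64(-2.4)]
(0.559, -0.03) [209, 195, 31, 27, 618] [np.float64(-3.9), np.float64(-2.7), np.float64(-2.2)]
[[511, 0], [511, 79], [0, 59], [0, 0]] [[1.178, -0.737], [0.921, -0.723], [0.919, 0.787], [1.102, 0.808]]
```

Run:
```python
import cv2,numpy as np
a=cv2.imread('pics/t2.png')[120:270,120:290]; b=cv2.imread('pics/s2.png')[120:270,250:420]
cv2.imwrite('pics/ab2.png',cv2.resize(np.hstack([a,b]),None,fx=2.3,fy=2.3,interpolation=cv2.INTER_CUBIC))
```

```text
(no output)
```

View pics/ab2.png

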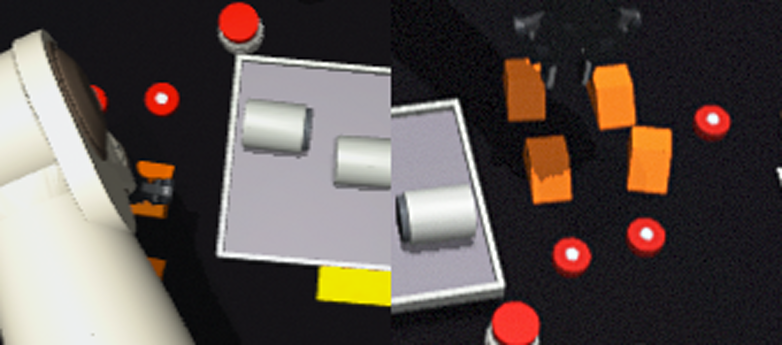

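Run:
```python
from h import *
cs=[cam('top'),cam('scene')]
o=bot.get_obs(); p=o['ee_pos']
for c in cs: print(w2px(c,p),w2px(c,(p[0],p[1],.03)))
O=[hue(c,4,22,100,30) for c in cs]
q=(.5606,.2361,-6.7)
print(np.round(fit(cs[1:],O[1:],CH,0,q)[0],4))
q=(.4392,.2416,-10)
print(np.round(fit(cs[1:],O[1:],CH,0,q)[0],4))
print(o['opening'],o['grasp_force'],o['wrist_force'])
```

```text
[177.18311207 204.41164568] [182.85216793 207.626465  ]
[322.9379864  165.09782697] [318.35362621 185.31831654]
[ 0.5593  0.2372 -3.9338]
[ 0.4389  0.2417 -6.1829]
0.03007590507672668 0.0 [ 0.48774942  0.02039219 -1.03045589]
```

Run:
```python
import cv2,numpy as np
a=cv2.imread('pics/t2.png')[180:230,155:215]; b=cv2.imread('pics/s2.png')[120:200,290:386]
f=lambda i,s:cv2.resize((255*(i/255.)**.45).astype(np.uint8),None,fx=s,fy=s,interpolation=cv2.INTER_CUBIC)
A=f(a,5); B=f(b,4.8); h=max(A.shape[0],B.shape[0]); A=cv2.copyMakeBorder(A,0,h-A.shape[0],0,0,0)
cv2.imwrite('pics/ab3.png',np.hstack([A,B])); print(A.shape,B.shape)
```

```text
(384, 300, 3) (384, 461, 3)
```

View pics/ab3.png

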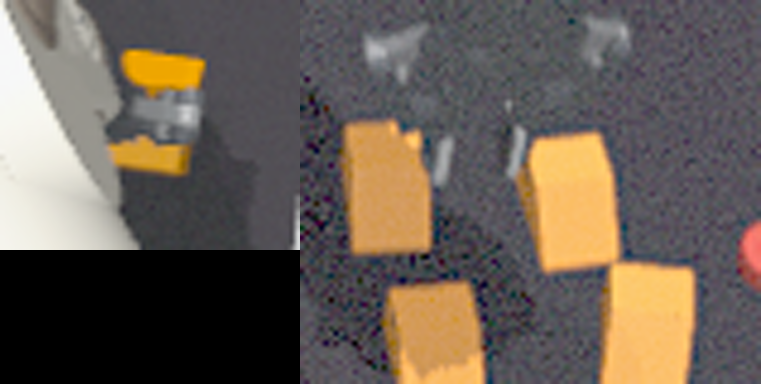

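Run:
```python
from h import *
plan([(.34,.31,.10,173.3,'p'),(.34,.31,.02,173.3,'d')])
```

```text
p [[0.035, 0.009, 0.004, 0.0], [0.069, 0.019, 0.009, 0.0], [0.104, 0.028, 0.013, 0.0], [0.139, 0.037, 0.017, 0.0], [0.174, 0.046, 0.021, 0.0]]
d [[0.0, 0.0, 0.04, 0.0], [0.001, 0.001, 0.08, 0.0], [0.001, 0.001, 0.08, 0.0], [0.001, 0.001, 0.08, 0.0], [0.001, 0.001, 0.08, 0.0]]
```

{"method": "arm_command", "body": {
  "series": [
    [0.035,0.009,0.004,0],
    [0.07,0.019,0.009,0],
    [0.104,0.028,0.013,0],
    [0.139,0.037,0.017,0],
    [0.174,0.046,0.021,0]
  ]
}}

```text
time: 14.6
ee_pos: [0.337, 0.3089, 0.0976]
tcp_rot: [-179.6, 0.6, 173.3]
wrist_force: [-0.6, 1.1, 0.4]
opening: 0.0298
grasp_force: 0.0
```

{"method": "arm_command", "body": {
  "series": [
    [0,0,0.03,0],
    [0,0,0.06,0],
    [0,0,0.08,0],
    [0,0,0.085,0],
    [0,0,0.09,0]
  ]
}}

```text
time: 15.1
ee_pos: [0.3395, 0.3082, 0.0086]
tcp_rot: [-179.6, 0.6, 173.3]
wrist_force: [0.1, 0.3, -0.0]
opening: 0.0301
grasp_force: 0.0
```

{"method": "arm_command", "body": {
  "series": [
    [0,0,0.001,0],
    [0,0,0.002,0],
    [0,0,0.003,0],
    [0,0,0.004,0],
    [0,0,0.005,0]
  ]
}}

```text
time: 15.6
ee_pos: [0.3401, 0.3087, 0.0045]
tcp_rot: [-179.7, 0.7, 173.3]
wrist_force: [-0.9, -0.1, 0.2]
opening: 0.0302
grasp_force: 0.0
```

Run:
```python
from h import *
tilt()
cs=[cam('top'),cam('scene')]
for n,c in zip('ts',cs):
    cv2.imwrite(f'pics/{n}3.png',c['color']); print(w2px(c,bot.get_obs()['ee_pos']))
b=cs[1]['color'][90:190,280:400]
cv2.imwrite('pics/s3b.png',cv2.resize((255*(b/255.)**.45).astype(np.uint8),None,fx=5,fy=5,interpolation=cv2.INTER_CUBIC))
```

```text
toolz [ 0.0109 -0.0069 -0.9999] pos [0.3401 0.3087 0.0045] rpy [-179.68    0.67  173.29] q [ 42.7  -7.  -22.8  74.   -0.7  49.4]
[158.75230512 264.98667908]
[321.40618138 141.26328467]
```

View pics/s3b.png

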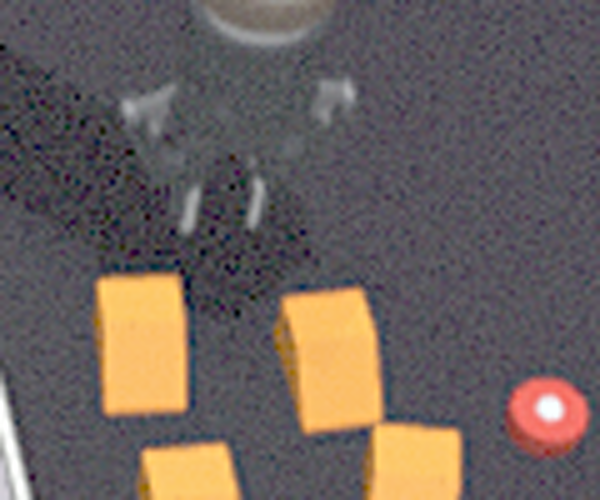

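{"method": "arm_command", "body": {
  "series": [
    [0,0,0.002,0],
    [0,0,0.004,0],
    [0,0,0.006,0],
    [0,0,0.008,0],
    [0,0,0.01,0]
  ]
}}

```text
time: 16.2
ee_pos: [0.34, 0.3084, -0.006]
tcp_rot: [-179.7, 0.6, 173.3]
wrist_force: [0.3, 0.5, -0.3]
opening: 0.0302
grasp_force: 0.0
```

{"method": "arm_command", "body": {
  "series": [
    [0,0,0.001,0],
    [0,0,0.002,0],
    [0,0,0.003,0],
    [0,0,0.004,0],
    [0,0,0.005,0]
  ]
}}

```text
time: 16.7
ee_pos: [0.3402, 0.3085, -0.0108]
tcp_rot: [-179.7, 0.7, 173.3]
wrist_force: [-0.2, 0.2, 0.4]
opening: 0.03
grasp_force: 0.0
```

{"method": "arm_command", "body": {
  "series": [
    [0,0,0.001,0],
    [0,0,0.002,0],
    [0,0,0.003,0],
    [0,0,0.004,0],
    [0,0,0.005,0]
  ]
}}

```text
time: 17.2
ee_pos: [0.3402, 0.3084, -0.0158]
tcp_rot: [-179.7, 0.6, 173.3]
wrist_force: [-0.5, 0.4, 1.3]
opening: 0.0297
grasp_force: 0.0
```

{"method": "arm_command", "body": {
  "series": [
    [0,0,0.001,0],
    [0,0,0.002,0],
    [0,0,0.003,0],
    [0,0,0.003,0],
    [0,0,0.003,0]
  ]
}}

```text
time: 17.7
ee_pos: [0.3402, 0.3084, -0.0188]
tcp_rot: [-179.7, 0.6, 173.3]
wrist_force: [0.8, 0.1, 0.5]
opening: 0.0298
grasp_force: 0.0
```

{"method": "arm_command", "body": {
  "series": [
    [0,0,0.001,0],
    [0,0,0.002,0],
    [0,0,0.003,0],
    [0,0,0.003,0],
    [0,0,0.003,0]
  ]
}}

```text
time: 18.2
ee_pos: [0.3402, 0.3083, -0.0218]
tcp_rot: [-179.7, 0.6, 173.3]
wrist_force: [0.9, -0.1, -0.1]
opening: 0.0298
grasp_force: 0.0
```

{"method": "arm_command", "body": {
  "series": [
    [0,0,0.001,0],
    [0,0,0.002,0],
    [0,0,0.002,0],
    [0,0,0.002,0],
    [0,0,0.002,0]
  ]
}}

```text
time: 18.7
ee_pos: [0.3403, 0.3083, -0.0238]
tcp_rot: [-179.7, 0.6, 173.3]
wrist_force: [0.2, -0.7, 0.0]
opening: 0.03
grasp_force: 0.0
```

{"method": "arm_command", "body": {
  "series": [
    [0,0,0.001,0],
    [0,0,0.002,0],
    [0,0,0.002,0],
    [0,0,0.002,0],
    [0,0,0.002,0]
  ]
}}

```text
time: 19.2
ee_pos: [0.3403, 0.3083, -0.0257]
tcp_rot: [-179.7, 0.7, 173.3]
wrist_force: [-0.5, 0.1, 1.4]
opening: 0.0304
grasp_force: 0.0
```

{"method": "arm_command", "body": {
  "series": [
    [0,0,0.001,0],
    [0,0,0.001,0],
    [0,0,0.001,0],
    [0,0,0.001,0],
    [0,0,0.001,0]
  ]
}}

```text
time: 19.7
ee_pos: [0.3403, 0.3083, -0.0267]
tcp_rot: [-179.7, 0.6, 173.3]
wrist_force: [0.2, -0.2, 0.5]
opening: 0.0302
grasp_force: 0.0
```

{"method": "arm_command", "body": {
  "series": [
    [0,0,0.001,0],
    [0,0,0.002,0],
    [0,0,0.002,0],
    [0,0,0.002,0],
    [0,0,0.002,0]
  ]
}}

```text
time: 20.2
ee_pos: [0.3403, 0.3083, -0.0287]
tcp_rot: [-179.7, 0.6, 173.3]
wrist_force: [-0.4, 1.8, -0.3]
opening: 0.0297
grasp_force: 0.0
```

{"method": "arm_command", "body": {
  "series": [
    [0,0,0.001,0],
    [0,0,0.002,0],
    [0,0,0.002,0],
    [0,0,0.002,0],
    [0,0,0.002,0]
  ]
}}

```text
time: 20.7
ee_pos: [0.3403, 0.3083, -0.0308]
tcp_rot: [-179.7, 0.6, 173.3]
wrist_force: [0.2, -0.4, -0.1]
opening: 0.0303
grasp_force: 0.0
```

{"method": "arm_command", "body": {
  "series": [
    [0,0,0.001,0],
    [0,0,0.002,0],
    [0,0,0.002,0],
    [0,0,0.002,0],
    [0,0,0.002,0]
  ]
}}

```text
time: 21.2
ee_pos: [0.3404, 0.3083, -0.0328]
tcp_rot: [-179.7, 0.6, 173.3]
wrist_force: [0.5, 0.1, 0.2]
opening: 0.0299
grasp_force: 0.0
```

Run:
```python
from h import *
cs=[cam('top'),cam('scene')]
c=cs[1]; print(w2px(c,bot.get_obs()['ee_pos']))
b=c['color'][90:190,280:400]
cv2.imwrite('pics/s4b.png',cv2.resize((255*(b/255.)**.45).astype(np.uint8),None,fx=5,fy=5,interpolation=cv2.INTER_CUBIC))
```

```text
[319.78877392 149.02865638]
```

View pics/s4b.png

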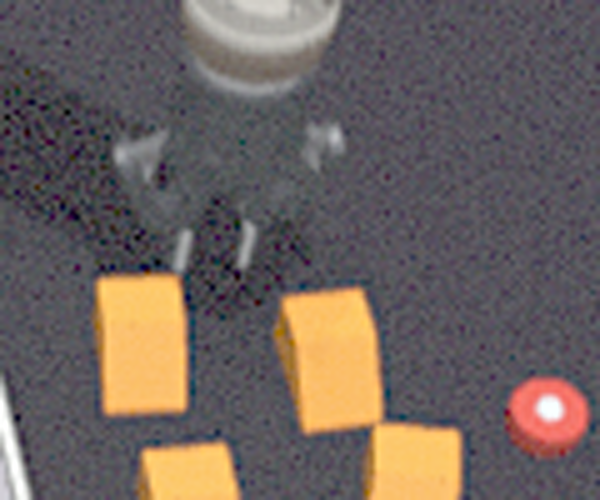

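{"method": "arm_command", "body": {
  "series": [
    [0,0,0.001,0],
    [0,0,0.002,0],
    [0,0,0.002,0],
    [0,0,0.002,0],
    [0,0,0.002,0]
  ]
}}

```text
time: 21.8
ee_pos: [0.3404, 0.3082, -0.0348]
tcp_rot: [-179.7, 0.6, 173.3]
wrist_force: [-0.5, -0.4, 0.0]
opening: 0.0302
grasp_force: 0.0
```

{"method": "arm_command", "body": {
  "series": [
    [0,0,0.001,0],
    [0,0,0.002,0],
    [0,0,0.002,0],
    [0,0,0.002,0],
    [0,0,0.002,0]
  ]
}}

```text
time: 22.3
ee_pos: [0.3404, 0.3082, -0.0368]
tcp_rot: [-179.7, 0.6, 173.3]
wrist_force: [-0.0, -0.6, -1.0]
opening: 0.0302
grasp_force: 0.0
```

{"method": "arm_command", "body": {
  "series": [
    [0,0,0.001,0],
    [0,0,0.001,0],
    [0,0,0.001,0],
    [0,0,0.001,0],
    [0,0,0.001,0]
  ]
}}

```text
time: 22.8
ee_pos: [0.3405, 0.3084, -0.0373]
tcp_rot: [-179.7, 0.7, 173.3]
wrist_force: [-1.2, -1.0, 5.6]
opening: 0.0299
grasp_force: 2.7
```

{"method": "arm_command", "body": {
  "series": [
    [0,0,0.001,0],
    [0,0,0.001,0],
    [0,0,0.001,0],
    [0,0,0.001,0],
    [0,0,0.001,0]
  ]
}}

```text
time: 23.3
ee_pos: [0.3406, 0.3085, -0.0374]
tcp_rot: [-179.7, 0.7, 173.3]
wrist_force: [-4.8, -4.2, 15.1]
opening: 0.03
grasp_force: 7.3
```

Run:
```python
from h import *
plan([(.342,.308,.04,173.3,'u'),(.507,.2424,.04,173.3,'b'),(.507,.2424,-.034,173.3,'d')])
```

```text
u [[-0.001, 0.0, -0.039, 0.0], [-0.002, -0.001, -0.077, 0.0], [-0.002, -0.001, -0.077, 0.0], [-0.002, -0.001, -0.077, 0.0], [-0.002, -0.001, -0.077, 0.0]]
b [[-0.043, -0.011, 0.0, 0.0], [-0.086, -0.023, 0.001, 0.0], [-0.129, -0.034, 0.001, 0.0], [-0.172, -0.046, 0.002, 0.0], [-0.172, -0.046, 0.002, 0.0]]
d [[0.001, 0.0, 0.037, 0.0], [0.001, 0.001, 0.074, 0.0], [0.001, 0.001, 0.074, 0.0], [0.001, 0.001, 0.074, 0.0], [0.001, 0.001, 0.074, 0.0]]
```

{"method": "arm_command", "body": {
  "series": [
    [-0.001,0,-0.039,0],
    [-0.002,0,-0.078,0],
    [-0.002,0,-0.078,0],
    [-0.002,0,-0.078,0],
    [-0.002,0,-0.078,0]
  ],
  "hand": 0.085
}}

```text
time: 23.8
ee_pos: [0.3411, 0.3081, 0.0381]
tcp_rot: [-179.6, 0.6, 173.3]
wrist_force: [-0.3, 0.7, -0.2]
opening: 0.085
grasp_force: 0.0
```

{"method": "arm_command", "body": {
  "series": [
    [-0.043,-0.011,0,0],
    [-0.086,-0.023,0.001,0],
    [-0.129,-0.034,0.001,0],
    [-0.172,-0.046,0.002,0],
    [-0.172,-0.046,0.002,0]
  ]
}}

```text
time: 24.3
ee_pos: [0.5098, 0.2403, 0.0369]
tcp_rot: [-179.5, 0.6, 173.1]
wrist_force: [-2.5, -1.0, -0.3]
opening: 0.0849
grasp_force: 0.0
```

{"method": "arm_command", "body": {
  "series": [
    [0.001,0,0.037,0],
    [0.001,0.001,0.06,0],
    [0.001,0.001,0.07,0],
    [0.001,0.001,0.074,0],
    [0.001,0.001,0.074,0]
  ]
}}

```text
time: 24.8
ee_pos: [0.5066, 0.2435, -0.0345]
tcp_rot: [-179.6, 0.6, 173.3]
wrist_force: [0.2, -0.7, 0.7]
opening: 0.085
grasp_force: 0.0
```

{"method": "arm_command", "body": {
  "series": [
    [0,0,0,0],
    [0,0,0,0],
    [0,0,0,0],
    [0,0,0,0],
    [0,0,0,0]
  ],
  "hand": 0.03,
  "grip_force": 60
}}

```text
time: 25.3
ee_pos: [0.5077, 0.2437, -0.0333]
tcp_rot: [-179.7, 0.7, 173.3]
wrist_force: [-1.5, -0.4, 6.0]
opening: 0.0452
grasp_force: 62.9
```

Run:
```python
from h import *
c,s=bot.camera('top'),bot.camera('scene')
print([np.round(px2w(*a,.09)[:2],4) for a in((c,(240.4,175)),(s,(269.3,213)),(c,(280.3,190.4)),(s,(222.3,208)))])
tilt()
# target tool pose for v1: vessel centre, yaw a
for v,a in(((.599,.085),-5.2),((.559,-.030),-2.7)):
    d=R.from_euler('z',a,degrees=True).as_matrix()[:2,0]; print('final tool',np.array(v)-d*(.013+.0534),'approach +25mm',np.array(v)-d*(.0664+.025))
```

```text
[array([0.598 , 0.0787]), array([0.5975, 0.0788]), array([ 0.5581, -0.0341]), array([ 0.5574, -0.0336])]
toolz [ 0.0123 -0.0064 -0.9999] pos [ 0.5077  0.2437 -0.0333] rpy [-179.72    0.74  173.29] q [ 26.    8.1 -11.8  69.6  -0.6  32.7]
final tool [0.53287328 0.091018  ] approach +25mm [0.50797617 0.09328382]
final tool [ 0.49267371 -0.02687213] approach +25mm [ 0.46770147 -0.02569447]
```

Run:
```python
from h import *
plan([(.5077,.2437,.11,173.3,'up'),(.492,.087,.11,175.3,'go'),(.492,.087,.028,175.3,'d'),(.520,.0847,.028,175.3,'push')])
```

```text
up [[0.0, 0.0, -0.036, 0.0], [-0.001, 0.0, -0.072, 0.0], [-0.001, -0.001, -0.107, 0.0], [-0.002, -0.001, -0.143, 0.0], [-0.002, -0.001, -0.143, 0.0]]
go [[-0.001, -0.039, 0.0, -0.009], [-0.001, -0.079, 0.0, -0.017], [-0.002, -0.118, 0.0, -0.026], [-0.003, -0.157, 0.0, -0.035], [-0.003, -0.157, 0.0, -0.035]]
d [[0.001, 0.0, 0.041, 0.0], [0.001, 0.0, 0.082, 0.0], [0.001, 0.0, 0.082, 0.0], [0.001, 0.0, 0.082, 0.0], [0.001, 0.0, 0.082, 0.0]]
push [[-0.028, 0.0, 0.001, 0.0], [-0.028, 0.0, 0.001, 0.0], [-0.028, 0.0, 0.001, 0.0], [-0.028, 0.0, 0.001, 0.0], [-0.028, 0.0, 0.001, 0.0]]
```

{"method": "arm_command", "body": {
  "series": [
    [0,0,-0.02,0],
    [-0.001,0,-0.06,0],
    [-0.001,-0.001,-0.1,0],
    [-0.002,-0.001,-0.143,0],
    [-0.002,-0.001,-0.143,0]
  ]
}}

```text
time: 25.9
ee_pos: [0.5098, 0.2444, 0.115]
tcp_rot: [-179.9, 1.1, 173.3]
wrist_force: [0.2, 0.3, -0.9]
opening: 0.0452
grasp_force: 62.0
```

{"method": "arm_command", "body": {
  "series": [
    [-0.001,-0.039,0,-0.009],
    [-0.001,-0.079,0,-0.017],
    [-0.002,-0.118,0,-0.026],
    [-0.003,-0.157,0,-0.035],
    [-0.003,-0.157,0,-0.035]
  ]
}}

```text
time: 26.4
ee_pos: [0.4913, 0.0834, 0.1092]
tcp_rot: [-179.6, 0.6, 175.1]
wrist_force: [-0.6, 0.3, -2.0]
opening: 0.0453
grasp_force: 62.3
```

Run:
```python
from h import *
o=bot.get_obs(); print(o['opening'],o['grasp_force']); tilt()
plan([(.492,.087,.04,175.3,'d'),(.492,.087,.028,175.3,'d')])
```

```text
0.04525108460087243 62.29989409446716
toolz [ 0.0101 -0.0083 -0.9999] pos [0.4913 0.0834 0.1092] rpy [-179.58    0.62  175.11] q [10.  -3.5 -7.9 85.1 -0.6 14.9]
d [[0.0, 0.002, 0.035, -0.002], [0.0, 0.004, 0.069, -0.003], [0.0, 0.004, 0.069, -0.003], [0.0, 0.004, 0.069, -0.003], [0.0, 0.004, 0.069, -0.003]]
d [[0.0, 0.0, 0.012, 0.0], [0.0, 0.0, 0.012, 0.0], [0.0, 0.0, 0.012, 0.0], [0.0, 0.0, 0.012, 0.0], [0.0, 0.0, 0.012, 0.0]]
```

{"method": "arm_command", "body": {
  "series": [
    [0,0.001,0.03,0],
    [0,0.001,0.06,0],
    [0,0.001,0.07,0],
    [0,0.001,0.07,0],
    [0,0.001,0.07,0]
  ]
}}

```text
time: 26.9
ee_pos: [0.4932, 0.0877, 0.0404]
tcp_rot: [-179.7, 0.7, 175.3]
wrist_force: [-0.5, -0.4, -1.2]
opening: 0.0455
grasp_force: 62.3
```

{"method": "arm_command", "body": {
  "series": [
    [0,0,0.005,0],
    [0,0,0.01,0],
    [0,0,0.01,0],
    [0,0,0.01,0],
    [0,0,0.01,0]
  ]
}}

```text
time: 27.4
ee_pos: [0.493, 0.0873, 0.0297]
tcp_rot: [-179.6, 0.7, 175.3]
wrist_force: [0.9, -0.1, -1.5]
opening: 0.0453
grasp_force: 62.3
```

Run:
```python
from h import *
o=bot.get_obs(); print(o['opening'],o['grasp_force'],o['wrist_force']); tilt()
for n in('top','scene'):
    c=cam(n); u=w2px(c,(.56,.08,.07)).astype(int); cv2.imwrite(f'pics/{n}5.png',c['color'][u[1]-40:u[1]+40,u[0]-50:u[0]+50])
    print([np.round(px2w(c,d['location'],.06)[:2],4) for d in bot.mark_of(n,'chock0')][:5])
cv2.imwrite('pics/5.png',np.hstack([cv2.resize(cv2.imread(f'pics/{n}5.png'),None,fx=4,fy=4,interpolation=cv2.INTER_CUBIC) for n in('top','scene')]))
```

```text
0.04529338662066971 62.27844715118408 [ 0.94927272 -0.05625189 -1.50743018]
toolz [ 0.0108 -0.0072 -0.9999] pos [0.493  0.0873 0.0297] rpy [-179.64    0.65  175.3 ] q [ 10.4  -2.3 -15.6  76.2  -0.5  15.1]
[array([0.4478, 0.2297]), array([0.5647, 0.3341]), array([0.475 , 0.3372])]
[array([0.4783, 0.217 ]), array([0.6015, 0.3257]), array([0.535, 0.076]), array([0.5087, 0.3213])]
```

View pics/5.png

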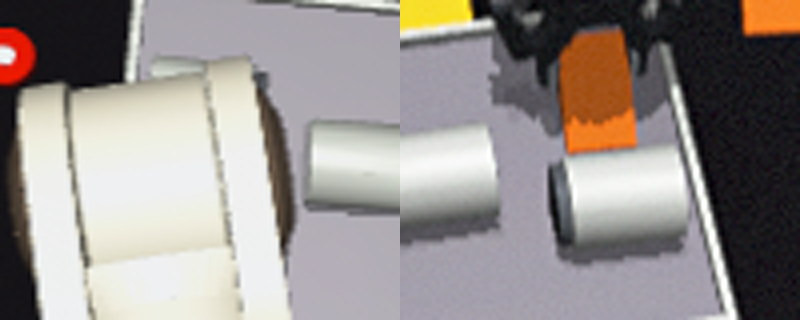

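{"method": "arm_command", "body": {
  "series": [
    [0,0,0.001,0],
    [0,0,0.002,0],
    [0,0,0.0025,0],
    [0,0,0.0025,0],
    [0,0,0.0025,0]
  ]
}}

```text
time: 28.1
ee_pos: [0.4929, 0.0873, 0.0269]
tcp_rot: [-179.6, 0.6, 175.3]
wrist_force: [0.5, 0.1, -1.7]
opening: 0.0451
grasp_force: 62.3
```

{"method": "arm_command", "body": {
  "series": [
    [-0.007,0,0,0],
    [-0.014,0,0,0],
    [-0.021,0,0,0],
    [-0.026,0,0,0],
    [-0.03,0,0,0]
  ]
}}

```text
time: 28.6
ee_pos: [0.5234, 0.0848, 0.0271]
tcp_rot: [-179.6, 0.6, 175.3]
wrist_force: [0.3, -0.6, -1.8]
opening: 0.045
grasp_force: 62.3
```

{"method": "arm_command", "body": {
  "series": [
    [-0.001,0,0,0],
    [-0.002,0,0,0],
    [-0.003,0,0,0],
    [-0.004,0,0,0],
    [-0.005,0,0,0]
  ]
}}

```text
time: 29.1
ee_pos: [0.5278, 0.0844, 0.0274]
tcp_rot: [-179.6, 0.6, 175.3]
wrist_force: [1.0, -0.5, -2.0]
opening: 0.0449
grasp_force: 62.3
```

```bash
cat >> h.py <<'E'
def look(s,x,y,z,hw,hh,fx,name):
    u=w2px(s,(x,y,z)).astype(int); cr=s['color'][max(0,u[1]-hh):u[1]+hh,max(0,u[0]-hw):u[0]+hw]; cv2.imwrite(name,cv2.resize((255*(cr/255.)**.7).astype(np.uint8),None,fx=fx,fy=fx,interpolation=cv2.INTER_CUBIC)); return np.array([u[0]-hw,u[1]-hh])
def vcol(s,x,y):
    "white vessel body component near px of (x,y,.09) in scene: bbox, centroid"
    i=s['color'].astype(float); m=((i[...,1]>=i[...,0]+1)&(i.mean(2)>150)).astype(np.uint8); m=cv2.morphologyEx(m,cv2.MORPH_OPEN,np.ones((3,3)))
    n,l,st,ce=cv2.connectedComponentsWithStats(m); u=w2px(s,(x,y,.09)); k=[j for j in range(1,n) if st[j,4]>150]; j=min(k,key=lambda j:np.hypot(*(ce[j]-u))); return st[j].tolist(),np.round(ce[j],2).tolist()
E
python3 - <<'E'
from h import *
o=bot.get_obs(); print(o['opening'],o['grasp_force'],o['wrist_force']); tilt()
s0=dict(bot.camera('scene')); s1=dict(s0); s1['color']=cv2.imread('pics/s1.png')
for s in(s1,s0): print(vcol(s,.598,.0787),vcol(s,.558,-.034))
E
```

```text
0.044925180805519487 62.340381145477295 [ 0.96049972 -0.54839647 -2.04638689]
toolz [ 0.0106 -0.0072 -0.9999] pos [0.5278 0.0844 0.0274] rpy [-179.64    0.64  175.31] q [  9.4   2.4 -11.2  76.   -0.5  14.1]
([256, 201, 31, 20, 526], [271.35, 210.72]) ([209, 195, 30, 22, 512], [223.55, 205.7])
([256, 201, 31, 20, 522], [271.37, 210.49]) ([209, 195, 30, 22, 514], [223.72, 205.53])
```

{"method": "arm_command", "body": {
  "series": [
    [0,0,0.0005,0],
    [0,0,0.001,0],
    [0,0,0.001,0],
    [0,0,0.001,0],
    [0,0,0.001,0]
  ]
}}

```text
time: 29.65
ee_pos: [0.5278, 0.0844, 0.0267]
tcp_rot: [-179.6, 0.7, 175.3]
wrist_force: [-2.3, -1.1, 4.4]
opening: 0.0449
grasp_force: 62.9
```

{"method": "arm_command", "body": {
  "series": [
    [-0.0005,0,0.0003,0],
    [-0.001,0,0.0006,0],
    [-0.0015,0,0.0006,0],
    [-0.002,0,0.0006,0],
    [-0.0025,0,0.0006,0]
  ]
}}

```text
time: 30.15
ee_pos: [0.5302, 0.0844, 0.0266]
tcp_rot: [-179.7, 0.6, 175.3]
wrist_force: [-5.9, 0.4, 9.5]
opening: 0.0451
grasp_force: 63.8
```

Run:
```python
from h import *
o=bot.get_obs(); print(o['opening'],o['grasp_force'],o['wrist_force']); tilt()
s0=bot.camera('scene')
for s in(s0,): print(vcol(s,.598,.0787),vcol(s,.558,-.034))
```

```text
0.04511361469779241 63.77227306365967 [-5.87533551  0.42138693  9.46699109]
toolz [ 0.0108 -0.0067 -0.9999] pos [0.5302 0.0844 0.0266] rpy [-179.67    0.65  175.31] q [  9.3   2.7 -10.9  75.9  -0.5  14. ]
([256, 201, 31, 20, 521], [271.33, 210.61]) ([209, 195, 30, 21, 505], [223.62, 205.64])
```

{"method": "arm_command", "body": {
  "series": [
    [-0.0005,0,0,0],
    [-0.001,0,0,0],
    [-0.0015,0,0,0],
    [-0.002,0,0,0],
    [-0.002,0,0,0]
  ]
}}

```text
time: 30.7
ee_pos: [0.5322, 0.0843, 0.0267]
tcp_rot: [-179.7, 0.7, 175.3]
wrist_force: [-5.5, 0.2, 8.9]
opening: 0.045
grasp_force: 63.7
```

Run:
```python
from h import *
o=bot.get_obs(); print(o['wrist_force']); tilt()
s=bot.camera('scene')
print(vcol(s,.598,.0787))
s=bot.camera('scene'); print(vcol(s,.598,.0787)); print(look(s,.58,.08,.07,30,25,12,'pics/s6.png'))
```

```text
[-5.4692216   0.19263274  8.89738058]
toolz [ 0.0109 -0.0067 -0.9999] pos [0.5322 0.0843 0.0267] rpy [-179.67    0.65  175.31] q [  9.3   2.9 -10.6  75.9  -0.5  14. ]
([256, 201, 31, 20, 522], [271.35, 210.71])
([256, 201, 31, 21, 526], [271.27, 210.72])
[237 186]
```

View pics/s6.png

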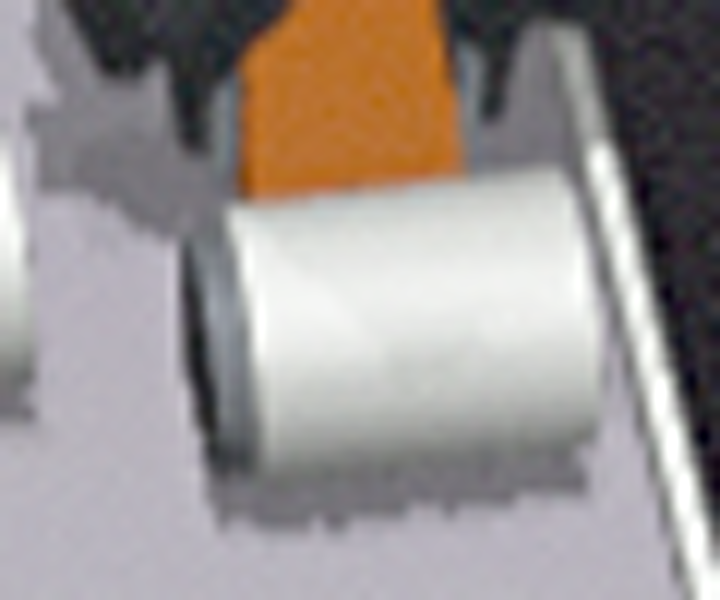

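{"method": "arm_command", "body": {
  "series": [
    [-0.0004,0,0,0],
    [-0.0008,0,0,0],
    [-0.0012,0,0,0],
    [-0.0015,0,0,0],
    [-0.0015,0,0,0]
  ]
}}

```text
time: 31.3
ee_pos: [0.5337, 0.0842, 0.0266]
tcp_rot: [-179.7, 0.7, 175.3]
wrist_force: [-6.6, 1.2, 8.9]
opening: 0.0457
grasp_force: 63.7
```

Run:
```python
from h import *
o=bot.get_obs(); print(o['wrist_force']); tilt()
s=bot.camera('scene'); print(vcol(s,.598,.0787))
s=bot.camera('scene'); print(vcol(s,.598,.0787))
d=np.array([np.cos(np.radians(-4.7)),np.sin(np.radians(-4.7)),0]); n=np.array([.5322,.0843,.06])+.0534*d
print([np.round(w2px(s,n-t*d+[0,0,.002+.842*t]),1).tolist() for t in(0,.01,.02,.03,.038)])
```

```text
[-6.60419355  1.23017185  8.91933213]
toolz [ 0.0108 -0.0067 -0.9999] pos [0.5337 0.0842 0.0266] rpy [-179.67    0.65  175.31] q [  9.2   3.1 -10.4  75.9  -0.5  13.9]
([256, 201, 31, 21, 525], [271.44, 211.08])
([256, 201, 31, 21, 527], [271.48, 211.2])
[[268.1, 214.5], [267.6, 209.6], [267.1, 204.6], [266.6, 199.5], [266.2, 195.5]]
```

{"method": "arm_command", "body": {
  "series": [
    [0,0,0,0],
    [0,0,0,0],
    [0,0,0,0],
    [0,0,0,0],
    [0,0,0,0]
  ],
  "hand": 0.052
}}

```text
time: 31.9
ee_pos: [0.5338, 0.0839, 0.0257]
tcp_rot: [-179.6, 0.6, 175.3]
wrist_force: [0.8, 0.3, -0.1]
opening: 0.0517
grasp_force: 0.0
```

{"method": "arm_command", "body": {
  "series": [
    [0,0,-0.005,0],
    [0,0,-0.02,0],
    [0,0,-0.04,0],
    [0,0,-0.07,0],
    [0,0,-0.1,0]
  ]
}}

```text
time: 32.4
ee_pos: [0.5326, 0.0846, 0.1281]
tcp_rot: [-179.6, 0.7, 175.3]
wrist_force: [1.1, -0.1, 0.3]
opening: 0.0519
grasp_force: 0.0
```

Run:
```python
from h import *
tilt()
s=bot.camera('scene'); print(vcol(s,.598,.0787))
O=hue(s,4,22,100,30)
q=(.587,.0798,-4.7)
# B grasp: (.386,.251) yaw -10 -> 
plan([(.386,.251,.09,170,'go'),(.386,.251,-.034,170,'d')])
```

```text
toolz [ 0.0112 -0.0072 -0.9999] pos [0.5326 0.0846 0.1281] rpy [-179.64    0.67  175.3 ] q [ 9.3  2.  -0.4 87.1 -0.5 14. ]
([256, 201, 31, 21, 526], [271.46, 211.06])
go [[0.027, 0.026, 0.007, 0.015], [0.054, 0.051, 0.013, 0.031], [0.081, 0.077, 0.02, 0.046], [0.108, 0.102, 0.027, 0.062], [0.135, 0.128, 0.033, 0.077]]
go [[0.029, 0.023, 0.007, 0.016], [0.029, 0.023, 0.007, 0.016], [0.029, 0.023, 0.007, 0.016], [0.029, 0.023, 0.007, 0.016], [0.029, 0.023, 0.007, 0.016]]
d [[0.001, 0.0, 0.041, 0.0], [0.002, 0.0, 0.083, 0.0], [0.002, 0.001, 0.124, -0.001], [0.002, 0.001, 0.124, -0.001], [0.002, 0.001, 0.124, -0.001]]
```

{"method": "arm_command", "body": {
  "series": [
    [0.027,0.026,0.007,0.015],
    [0.054,0.051,0.013,0.03],
    [0.081,0.077,0.02,0.045],
    [0.108,0.102,0.027,0.06],
    [0.135,0.128,0.033,0.075]
  ],
  "hand": 0.085
}}

```text
time: 32.95
ee_pos: [0.4082, 0.224, 0.0914]
tcp_rot: [-179.7, 0.7, 170.9]
wrist_force: [0.1, -0.2, 0.9]
opening: 0.0849
grasp_force: 0.0
```

{"method": "arm_command", "body": {
  "series": [
    [0.029,0.023,0.007,0],
    [0.029,0.023,0.037,0],
    [0.03,0.023,0.077,0],
    [0.031,0.023,0.117,0],
    [0.031,0.023,0.131,0]
  ]
}}

```text
time: 33.45
ee_pos: [0.3817, 0.2487, -0.0434]
tcp_rot: [-179.5, 0.5, 171.0]
wrist_force: [-0.1, -0.7, 0.7]
opening: 0.085
grasp_force: 0.0
```

Run:
```python
from h import *
tilt(); plan([(.386,.251,-.034,171,'d')])
```

```text
toolz [ 0.0075 -0.0092 -0.9999] pos [ 0.3817  0.2487 -0.0434] rpy [-179.54    0.51  171.03] q [ 33.6  -5.6 -27.   68.6  -0.7  42.5]
d [[-0.004, 0.003, -0.009, 0.0], [-0.004, 0.003, -0.009, 0.0], [-0.004, 0.003, -0.009, 0.0], [-0.004, 0.003, -0.009, 0.0], [-0.004, 0.003, -0.009, 0.0]]
```

{"method": "arm_command", "body": {
  "series": [
    [-0.002,0.001,-0.003,0],
    [-0.002,0.001,-0.003,0],
    [-0.002,0.001,-0.003,0],
    [-0.002,0.001,-0.003,0],
    [-0.002,0.001,-0.003,0]
  ]
}}

```text
time: 33.95
ee_pos: [0.3861, 0.2507, -0.037]
tcp_rot: [-179.7, 0.7, 171.0]
wrist_force: [0.5, -0.0, -0.3]
opening: 0.0849
grasp_force: 0.0
```

{"method": "arm_command", "body": {
  "series": [
    [0,0,0,0],
    [0,0,0,0],
    [0,0,0,0],
    [0,0,0,0],
    [0,0,0,0]
  ],
  "hand": 0.03
}}

```text
time: 34.45
ee_pos: [0.3857, 0.2504, -0.0377]
tcp_rot: [-179.7, 0.7, 171.0]
wrist_force: [-0.0, -0.6, 3.8]
opening: 0.0454
grasp_force: 61.8
```

Run:
```python
from h import *
o=bot.get_obs(); print(o['opening'],o['grasp_force'],o['wrist_force']); tilt()
a=np.radians(-2.5); d=np.array([np.cos(a),np.sin(a)])
z=o['ee_pos'][2]
L=np.dot(np.array([.4392,.2416])-o['ee_pos'][:2],[np.cos(np.radians(-9)),np.sin(np.radians(-9))]); print('L',L)
f=np.array([.558,-.034])-d*(.013+L); b=f-d*.035; print('final',f)
plan([(*o['ee_pos'][:2],.10,171,'u'),(*b,.10,177.5,'go'),(*b,z+.063,177.5,'d')])
```

```text
0.045399378813530296 61.756882667541504 [-0.01993646 -0.56402422  3.82331241]
toolz [ 0.0109 -0.007  -0.9999] pos [ 0.3857  0.2504 -0.0377] rpy [-179.7     0.68  171.  ] q [ 33.5  -5.6 -26.3  69.   -0.7  42.5]
L 0.05427081782945405
final [ 0.49079321 -0.03106569]
u [[0.0, 0.0, -0.034, 0.0], [-0.001, 0.0, -0.069, 0.0], [-0.001, -0.001, -0.103, 0.0], [-0.002, -0.001, -0.138, 0.0], [-0.002, -0.001, -0.138, 0.0]]
go [[-0.016, -0.038, 0.0, -0.016], [-0.032, -0.076, 0.001, -0.032], [-0.048, -0.114, 0.001, -0.049], [-0.064, -0.152, 0.002, -0.065], [-0.081, -0.189, 0.002, -0.081]]
go [[-0.013, -0.039, 0.001, -0.016], [-0.025, -0.079, 0.001, -0.032], [-0.025, -0.079, 0.001, -0.032], [-0.025, -0.079, 0.001, -0.032], [-0.025, -0.079, 0.001, -0.032]]
d [[0.0, 0.0, 0.037, 0.0], [0.0, 0.001, 0.075, 0.0], [0.0, 0.001, 0.075, 0.0], [0.0, 0.001, 0.075, 0.0], [0.0, 0.001, 0.075, 0.0]]
```

{"method": "arm_command", "body": {
  "series": [
    [0,0,-0.02,0],
    [-0.001,0,-0.06,0],
    [-0.001,-0.001,-0.1,0],
    [-0.002,-0.001,-0.138,0],
    [-0.002,-0.001,-0.138,0]
  ]
}}

```text
time: 34.95
ee_pos: [0.3878, 0.2513, 0.1048]
tcp_rot: [-180.0, 1.0, 171.0]
wrist_force: [1.2, 0.9, -1.5]
opening: 0.0453
grasp_force: 61.8
```

{"method": "arm_command", "body": {
  "series": [
    [-0.016,-0.038,0,-0.016],
    [-0.032,-0.076,0.001,-0.032],
    [-0.048,-0.114,0.001,-0.048],
    [-0.064,-0.152,0.002,-0.064],
    [-0.081,-0.189,0.002,-0.08]
  ]
}}

```text
time: 35.45
ee_pos: [0.4358, 0.049, 0.0988]
tcp_rot: [-179.6, 0.6, 175.6]
wrist_force: [1.2, 0.8, -1.5]
opening: 0.045
grasp_force: 61.9
```

{"method": "arm_command", "body": {
  "series": [
    [-0.013,-0.039,0.001,-0.016],
    [-0.025,-0.079,0.001,-0.033],
    [-0.025,-0.079,0.01,-0.033],
    [-0.025,-0.079,0.03,-0.033],
    [-0.025,-0.079,0.05,-0.033]
  ]
}}

```text
time: 35.95
ee_pos: [0.4552, -0.0304, 0.0491]
tcp_rot: [-179.6, 0.6, 177.4]
wrist_force: [0.9, -0.0, -1.3]
opening: 0.0452
grasp_force: 62.2
```

{"method": "arm_command", "body": {
  "series": [
    [0,0,0.01,0],
    [0,0,0.018,0],
    [0,0,0.018,0],
    [0,0,0.018,0],
    [0,0,0.018,0]
  ]
}}

```text
time: 36.45
ee_pos: [0.4564, -0.0304, 0.0336]
tcp_rot: [-179.6, 0.7, 177.5]
wrist_force: [0.6, -0.2, -1.6]
opening: 0.0454
grasp_force: 62.1
```

Run:
```python
from h import *
o=bot.get_obs(); print(o['opening'],o['grasp_force'],o['wrist_force']); tilt()
s=bot.camera('scene'); print(vcol(s,.558,-.034),vcol(s,.598,.0787))
d=np.array([.49079,-.03107])-o['ee_pos'][:2]; x=np.array([np.cos(np.radians(177.5)),np.sin(np.radians(177.5))]); y=np.array([np.sin(np.radians(177.5)),-np.cos(np.radians(177.5))]); print('tool shift to final',d@x,d@y)
```

```text
0.045392338450226104 62.131651639938354 [ 0.64530361 -0.1693738  -1.61765251]
toolz [ 0.0117 -0.0073 -0.9999] pos [ 0.4564 -0.0304  0.0336] rpy [-179.61    0.69  177.49] q [ -3.5  -8.6 -20.9  77.   -0.4  -1. ]
([209, 195, 30, 22, 514], [223.82, 205.64]) ([257, 201, 30, 21, 533], [271.67, 211.15])
tool shift to final -0.03440887894381292 0.0008270387677683898
```

Lower to tray, move to within ~5 mm.

{"method": "arm_command", "body": {
  "series": [
    [0,0,0.005,0],
    [0,0,0.009,0],
    [0,0,0.009,0],
    [0,0,0.009,0],
    [0,0,0.009,0]
  ]
}}

```text
time: 37.0
ee_pos: [0.456, -0.0306, 0.0239]
tcp_rot: [-179.6, 0.6, 177.5]
wrist_force: [-0.5, 0.4, -2.0]
opening: 0.0455
grasp_force: 62.1
```

{"method": "arm_command", "body": {
  "series": [
    [0,0,0.0005,0],
    [0,0,0.001,0],
    [0,0,0.0015,0],
    [0,0,0.002,0],
    [0,0,0.0025,0]
  ]
}}

```text
time: 37.5
ee_pos: [0.4561, -0.0306, 0.0223]
tcp_rot: [-179.6, 0.7, 177.5]
wrist_force: [-5.3, -0.1, 12.5]
opening: 0.0455
grasp_force: 63.7
```

{"method": "arm_command", "body": {
  "series": [
    [-0.006,0,0,0],
    [-0.012,0,0,0],
    [-0.018,0,0,0],
    [-0.023,0,0,0],
    [-0.028,0,0,0]
  ]
}}

```text
time: 38.0
ee_pos: [0.4841, -0.0318, 0.0223]
tcp_rot: [-179.6, 0.6, 177.5]
wrist_force: [-4.6, -0.3, 6.0]
opening: 0.0452
grasp_force: 63.0
```

{"method": "arm_command", "body": {
  "series": [
    [-0.001,0,0,0],
    [-0.002,0,0,0],
    [-0.003,0,0,0],
    [-0.004,0,0,0],
    [-0.004,0,0,0]
  ]
}}

```text
time: 38.5
ee_pos: [0.488, -0.032, 0.0224]
tcp_rot: [-179.6, 0.6, 177.5]
wrist_force: [-3.6, -0.5, 6.1]
opening: 0.045
grasp_force: 63.0
```

Run:
```python
from h import *
o=bot.get_obs(); print(o['wrist_force']); tilt()
for k in 1,2: s=bot.camera('scene'); print(vcol(s,.558,-.034))
```

```text
[-3.64094418 -0.49326822  6.10905713]
toolz [ 0.011  -0.0072 -0.9999] pos [ 0.488  -0.032   0.0224] rpy [-179.62    0.65  177.48] q [ -3.5  -3.9 -17.9  75.3  -0.4  -1. ]
([209, 195, 30, 21, 506], [223.68, 205.58])
([209, 195, 30, 21, 509], [223.56, 205.46])
```

{"method": "arm_command", "body": {
  "series": [
    [-0.0005,0,0,0],
    [-0.001,0,0,0],
    [-0.0015,0,0,0],
    [-0.002,0,0,0],
    [-0.0025,0,0,0]
  ]
}}

```text
time: 39.1
ee_pos: [0.4904, -0.032, 0.0223]
tcp_rot: [-179.6, 0.6, 177.5]
wrist_force: [-3.8, -1.1, 5.3]
opening: 0.0454
grasp_force: 63.0
```

Run:
```python
from h import *
o=bot.get_obs(); print(o['wrist_force'],o['ee_pos'])
for k in 1,2: s=bot.camera('scene'); print(vcol(s,.558,-.034))
```

```text
[-3.8273877  -1.12538136  5.30047835] [ 0.49035725 -0.03204376  0.02232597]
([209, 195, 30, 22, 522], [223.77, 205.63])
([209, 195, 30, 22, 523], [223.72, 205.5])
```

{"method": "arm_command", "body": {
  "series": [
    [-0.0004,0,0,0],
    [-0.0008,0,0,0],
    [-0.0012,0,0,0],
    [-0.0015,0,0,0],
    [-0.0015,0,0,0]
  ]
}}

```text
time: 39.7
ee_pos: [0.4919, -0.0321, 0.0223]
tcp_rot: [-179.6, 0.6, 177.5]
wrist_force: [-3.8, 1.0, 5.3]
opening: 0.0453
grasp_force: 63.0
```

Run:
```python
from h import *
o=bot.get_obs(); print(o['wrist_force'],o['ee_pos'])
for k in 1,2: s=bot.camera('scene'); print(vcol(s,.558,-.034))
```

```text
[-3.81043743  1.00930769  5.29124476] [ 0.49187258 -0.03212206  0.02234984]
([209, 196, 30, 21, 519], [223.78, 205.74])
([209, 196, 30, 20, 509], [223.8, 205.75])
```

{"method": "arm_command", "body": {
  "series": [
    [-0.0003,0,0,0],
    [-0.0006,0,0,0],
    [-0.0009,0,0,0],
    [-0.0012,0,0,0],
    [-0.0012,0,0,0]
  ]
}}

```text
time: 40.3
ee_pos: [0.4931, -0.0321, 0.0224]
tcp_rot: [-179.6, 0.6, 177.5]
wrist_force: [-4.8, -0.1, 5.2]
opening: 0.045
grasp_force: 63.0
```

Run:
```python
from h import *
o=bot.get_obs(); print(o['wrist_force'],o['ee_pos'])
for k in 1,2: s=bot.camera('scene'); print(vcol(s,.558,-.034))
```

```text
[-4.77106061 -0.09057933  5.20547545] [ 0.4931025  -0.03214723  0.0223512 ]
([209, 196, 31, 21, 509], [224.06, 206.02])
([209, 196, 31, 21, 523], [223.94, 206.15])
```

{"method": "arm_command", "body": {
  "series": [
    [0,0,0,0],
    [0,0,0,0],
    [0,0,0,0],
    [0,0,0,0],
    [0,0,0,0]
  ],
  "hand": 0.054
}}

```text
time: 40.9
ee_pos: [0.4932, -0.0322, 0.0217]
tcp_rot: [-179.6, 0.6, 177.5]
wrist_force: [0.1, -0.4, -0.2]
opening: 0.0537
grasp_force: 0.0
```

{"method": "arm_command", "body": {
  "series": [
    [0,0,-0.005,0],
    [0,0,-0.02,0],
    [0,0,-0.04,0],
    [0,0,-0.07,0],
    [0,0,-0.1,0]
  ]
}}

```text
time: 41.4
ee_pos: [0.492, -0.0315, 0.1239]
tcp_rot: [-179.6, 0.7, 177.5]
wrist_force: [1.0, 0.7, -0.1]
opening: 0.0543
grasp_force: 0.0
```

Run:
```python
from h import *
tilt(); s=bot.camera('scene'); print(vcol(s,.558,-.034),vcol(s,.598,.0787))
plan([(.641,.232,.1,177.5,'go'),(.641,.232,-.036,177.5,'d')])
```

```text
toolz [ 0.0111 -0.0073 -0.9999] pos [ 0.492  -0.0315  0.1239] rpy [-179.61    0.65  177.48] q [-3.4 -4.4 -7.1 86.6 -0.4 -0.9]
([209, 196, 31, 22, 537], [223.91, 206.33]) ([256, 201, 31, 21, 528], [271.57, 211.48])
go [[-0.019, 0.039, 0.004, 0.0], [-0.039, 0.077, 0.009, 0.0], [-0.058, 0.116, 0.013, 0.0], [-0.077, 0.154, 0.017, 0.0], [-0.096, 0.193, 0.021, 0.0]]
go [[-0.019, 0.038, 0.004, 0.0], [-0.039, 0.077, 0.009, 0.0], [-0.039, 0.077, 0.009, 0.0], [-0.039, 0.077, 0.009, 0.0], [-0.039, 0.077, 0.009, 0.0]]
d [[0.001, 0.0, 0.034, 0.0], [0.001, 0.0, 0.068, 0.0], [0.002, 0.001, 0.102, 0.0], [0.003, 0.001, 0.136, 0.0], [0.003, 0.001, 0.136, 0.0]]
```

{"method": "arm_command", "body": {
  "series": [
    [-0.019,0.039,0,0],
    [-0.039,0.077,0,0],
    [-0.058,0.116,0,0],
    [-0.077,0.154,0,0],
    [-0.096,0.193,0,0]
  ],
  "hand": 0.085
}}

```text
time: 41.95
ee_pos: [0.5974, 0.1588, 0.1227]
tcp_rot: [-179.6, 0.7, 177.5]
wrist_force: [1.5, -1.1, -0.4]
opening: 0.0852
grasp_force: 0.0
```

{"method": "arm_command", "body": {
  "series": [
    [-0.019,0.038,0.004,0],
    [-0.039,0.077,0.03,0],
    [-0.039,0.077,0.05,0],
    [-0.039,0.077,0.08,0],
    [-0.039,0.077,0.08,0]
  ]
}}

```text
time: 42.45
ee_pos: [0.6377, 0.2314, 0.0374]
tcp_rot: [-179.5, 0.3, 177.5]
wrist_force: [-0.9, -0.1, -1.1]
opening: 0.0847
grasp_force: 0.0
```

Run:
```python
from h import *
tilt()
plan([(.641,.232,-.036,177.5,'d')])
c=bot.camera('top')
print(look(c,.55,.03,.06,65,50,6,'pics/t7.png'))
```

```text
toolz [ 0.0045 -0.0094 -0.9999] pos [0.6377 0.2314 0.0374] rpy [-179.47    0.28  177.51] q [20.2 22.4 13.4 81.  -0.6 22.7]
d [[-0.001, 0.001, 0.037, 0.0], [-0.003, 0.001, 0.073, 0.0], [-0.003, 0.001, 0.073, 0.0], [-0.003, 0.001, 0.073, 0.0], [-0.003, 0.001, 0.073, 0.0]]
[192 143]
```

View pics/t7.png

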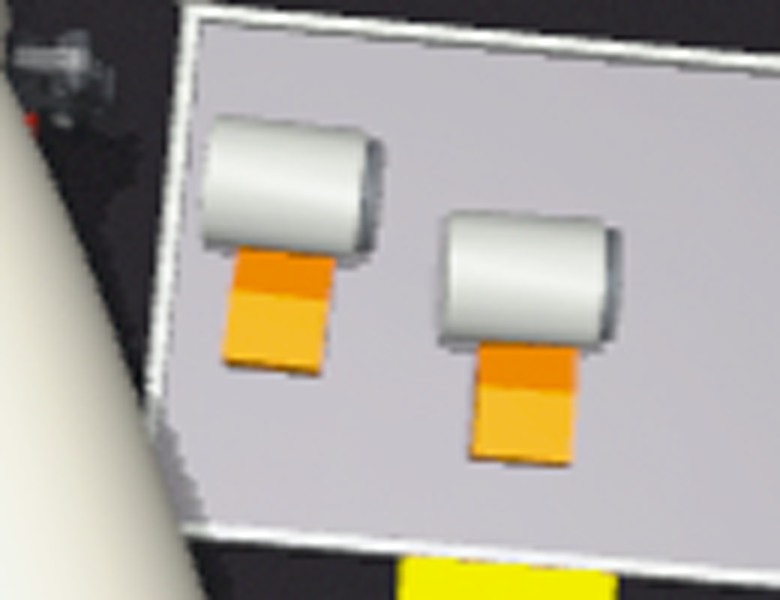

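{"method": "arm_command", "body": {
  "series": [
    [-0.001,0.001,0.037,0],
    [-0.002,0.001,0.06,0],
    [-0.002,0.001,0.072,0],
    [-0.002,0.001,0.072,0],
    [-0.002,0.001,0.072,0]
  ]
}}

```text
time: 43.0
ee_pos: [0.6434, 0.2323, -0.0283]
tcp_rot: [-179.7, 0.7, 177.5]
wrist_force: [0.1, -0.1, 1.3]
opening: 0.085
grasp_force: 0.0
```

{"method": "arm_command", "body": {
  "series": [
    [0,0,0,0],
    [0,0,0,0],
    [0,0,0,0],
    [0,0,0,0],
    [0,0,0,0]
  ],
  "hand": 0.03
}}

```text
time: 43.5
ee_pos: [0.6432, 0.2324, -0.0291]
tcp_rot: [-179.7, 0.7, 177.5]
wrist_force: [-1.7, -0.2, 5.8]
opening: 0.0416
grasp_force: 60.1
```

Run:
```python
from h import *
tilt(); p=bot.get_obs()['ee_pos']
# box yaw 2.9 : grip line along box x -> tool yaw 90+2.9 ; 
plan([(*p[:2],.14,177.5,'u'),(.40,.02,.20,140,'g'),(.592,-.37,.12,92.9,'g2'),(.592,-.37,.02,92.9,'d')])
```

```text
toolz [ 0.0124 -0.0065 -0.9999] pos [ 0.6432  0.2324 -0.0291] rpy [-179.66    0.73  177.48] q [20.1 23.9  8.1 73.6 -0.6 22.7]
u [[-0.001, 0.0, -0.042, 0.0], [-0.001, -0.001, -0.085, 0.0], [-0.002, -0.001, -0.127, 0.0], [-0.002, -0.001, -0.169, 0.0], [-0.002, -0.001, -0.169, 0.0]]
g [[0.029, -0.028, -0.008, 0.082], [0.058, -0.056, -0.015, 0.164], [0.087, -0.084, -0.023, 0.245], [0.116, -0.112, -0.031, 0.327], [0.145, -0.14, -0.039, 0.409]]
g [[0.016, -0.037, -0.008, 0.082], [0.032, -0.074, -0.015, 0.163], [0.047, -0.111, -0.023, 0.245], [0.047, -0.111, -0.023, 0.245], [0.047, -0.111, -0.023, 0.245]]
g2 [[-0.04, -0.018, 0.009, 0.082], [-0.079, -0.035, 0.017, 0.164], [-0.119, -0.053, 0.026, 0.247], [-0.159, -0.07, 0.034, 0.329], [-0.198, -0.088, 0.043, 0.411]]
g2 [[-0.043, 0.0, 0.008, 0.082], [-0.087, -0.001, 0.017, 0.164], [-0.13, -0.001, 0.025, 0.247], [-0.174, -0.001, 0.034, 0.329], [-0.217, -0.001, 0.042, 0.411]]
d [[0.0, -0.001, 0.033, 0.0], [0.0, -0.001, 0.067, 0.0], [0.001, -0.002, 0.1, 0.0], [0.001, -0.002, 0.1, 0.0], [0.001, -0.002, 0.1, 0.0]]
```

{"method": "arm_command", "body": {
  "series": [
    [0,0,-0.02,0],
    [-0.001,0,-0.06,0],
    [-0.002,0,-0.1,0],
    [-0.002,0,-0.14,0],
    [-0.002,0,-0.169,0]
  ]
}}

```text
time: 44.0
ee_pos: [0.6431, 0.2334, 0.1418]
tcp_rot: [-179.7, 0.8, 177.5]
wrist_force: [0.7, 0.6, -0.3]
opening: 0.0412
grasp_force: 60.7
```

{"method": "arm_command", "body": {
  "series": [
    [0.029,-0.028,-0.008,0.082],
    [0.058,-0.056,-0.015,0.164],
    [0.087,-0.084,-0.023,0.245],
    [0.116,-0.112,-0.031,0.327],
    [0.145,-0.14,-0.039,0.409]
  ]
}}

```text
time: 44.5
ee_pos: [0.4899, 0.0992, 0.1772]
tcp_rot: [-179.9, 0.7, 153.9]
wrist_force: [1.0, -0.4, 0.1]
opening: 0.0412
grasp_force: 60.7
```

{"method": "arm_command", "body": {
  "series": [
    [0.016,-0.037,-0.008,0.082],
    [0.032,-0.074,-0.015,0.163],
    [0.047,-0.111,-0.023,0.245],
    [0.047,-0.111,-0.023,0.245],
    [0.047,-0.111,-0.023,0.245]
  ]
}}

```text
time: 45.0
ee_pos: [0.4003, 0.0206, 0.2002]
tcp_rot: [179.8, 0.8, 140.0]
wrist_force: [1.0, 0.2, -0.5]
opening: 0.0411
grasp_force: 60.8
```

{"method": "arm_command", "body": {
  "series": [
    [-0.04,-0.018,0.009,0.082],
    [-0.079,-0.035,0.017,0.164],
    [-0.119,-0.053,0.026,0.247],
    [-0.159,-0.07,0.034,0.329],
    [-0.198,-0.088,0.043,0.411]
  ]
}}

```text
time: 45.5
ee_pos: [0.4972, -0.1752, 0.1576]
tcp_rot: [179.7, 0.6, 116.4]
wrist_force: [0.7, 0.9, 0.7]
opening: 0.0411
grasp_force: 60.8
```

{"method": "arm_command", "body": {
  "series": [
    [-0.043,0,0.008,0.082],
    [-0.087,-0.001,0.017,0.164],
    [-0.13,-0.001,0.025,0.247],
    [-0.174,-0.001,0.034,0.329],
    [-0.217,-0.001,0.042,0.411]
  ]
}}

```text
time: 46.0
ee_pos: [0.5935, -0.3701, 0.1171]
tcp_rot: [179.5, 0.4, 92.8]
wrist_force: [0.9, -0.1, -0.8]
opening: 0.0413
grasp_force: 60.8
```

Run:
```python
from h import *
tilt(); o=bot.get_obs(); print(o['opening'],o['grasp_force'])
s=bot.camera('scene'); c=bot.camera('top')
look(s,.59,-.37,.1,70,55,4,'pics/a.png'); look(c,.5,-.37,.1,60,55,4,'pics/b.png')
a,b=cv2.imread('pics/a.png'),cv2.imread('pics/b.png'); h=min(len(a),len(b)); cv2.imwrite('pics/8.png',np.hstack([a[:h],b[:h]])[:,:800])
plan([(.592,-.37,.02,92.9,'d')])
```

```text
toolz [ 0.0095 -0.0064 -0.9999] pos [ 0.5935 -0.3701  0.1171] rpy [179.47   0.39  92.8 ] q [-31.9  24.7  25.4  90.   -0.   55.3]
0.04130245021713254 60.77087044715881
d [[0.001, 0.0, 0.031, -0.001], [0.002, -0.001, 0.061, -0.003], [0.002, -0.001, 0.092, -0.004], [0.002, -0.001, 0.092, -0.004], [0.002, -0.001, 0.092, -0.004]]
```

View pics/8.png

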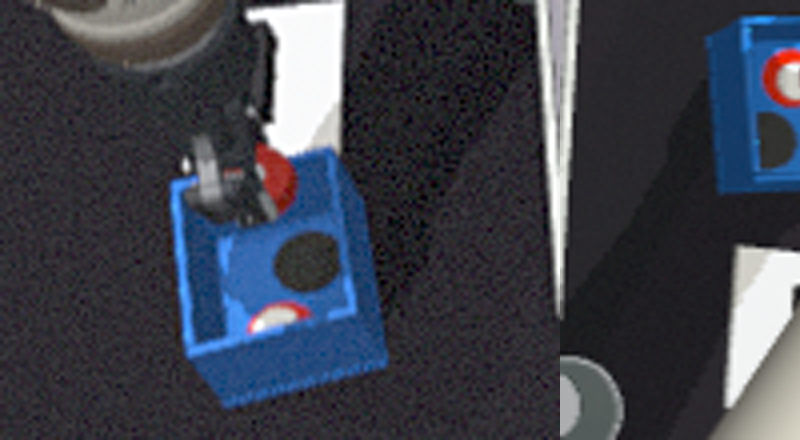

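Run:
```python
from h import *
plan([(.590,-.398,.10,92.9,'y'),(.590,-.398,.035,92.9,'d')])
cs=[bot.camera('top'),bot.camera('scene')]
Rd=[np.maximum(hue(c,0,4,140),hue(c,174,180,140)) for c in cs]
for g in [(.6365,.321,0),(.495,.465,0)]:
    for c,m in zip(cs,Rd):
        mm=cv2.morphologyEx(m.astype(np.uint8),cv2.MORPH_CLOSE,np.ones((7,7))); n,l,st,ce=cv2.connectedComponentsWithStats(mm)
        u=w2px(c,(g[0],g[1],.01)); j=1+np.argmin([np.hypot(*(e-u)) for e in ce[1:]]); print(g,st[j].tolist(),np.round(ce[j],1),np.round(px2w(c,ce[j],.012)[:2],4),sil(c,place(CAP,*g[:2],0,0)).sum())
```

```text
y [[-0.026, -0.004, 0.012, -0.004], [-0.026, -0.004, 0.012, -0.004], [-0.026, -0.004, 0.012, -0.004], [-0.026, -0.004, 0.012, -0.004], [-0.026, -0.004, 0.012, -0.004]]
d [[0.0, 0.0, 0.033, 0.0], [0.0, -0.001, 0.065, 0.0], [0.0, -0.001, 0.065, 0.0], [0.0, -0.001, 0.065, 0.0], [0.0, -0.001, 0.065, 0.0]]
(0.6365, 0.321, 0) [151, 157, 16, 15, 194] [158.6 163.9] [0.6368 0.3258] 196.29413
(0.6365, 0.321, 0) [352, 214, 18, 18, 253] [360.2 222.5] [0.6346 0.3233] 248.0196
(0.495, 0.465, 0) [101, 201, 17, 15, 208] [108.8 208.2] [0.5001 0.462 ] 213.81569
(0.495, 0.465, 0) [381, 165, 17, 17, 220] [388.9 172.7] [0.4977 0.4596] 215.63922
```

{"method": "arm_command", "body": {
  "series": [
    [-0.01,-0.002,0,0],
    [-0.02,-0.004,0.01,0],
    [-0.02,-0.004,0.03,0],
    [-0.02,-0.004,0.06,0],
    [-0.02,-0.004,0.08,0]
  ]
}}

```text
time: 46.7
ee_pos: [0.5892, -0.3896, 0.0379]
tcp_rot: [179.4, 0.4, 92.9]
wrist_force: [-1.0, -0.2, -0.1]
opening: 0.041
grasp_force: 60.9
```

{"method": "arm_command", "body": {
  "series": [
    [0,0,0,0],
    [0,0,0,0],
    [0,0,0,0],
    [0,0,0,0],
    [0,0,0,0]
  ],
  "hand": 0.06
}}

```text
time: 47.2
ee_pos: [0.5903, -0.3901, 0.0406]
tcp_rot: [179.3, 0.5, 92.9]
wrist_force: [-0.2, -0.2, -0.5]
opening: 0.06
grasp_force: 0.0
```

{"method": "arm_command", "body": {
  "series": [
    [0,0,-0.03,0],
    [0,0,-0.06,0],
    [0,0,-0.1,0],
    [0,0,-0.14,0],
    [0,0,-0.16,0]
  ]
}}

```text
time: 47.7
ee_pos: [0.5887, -0.3889, 0.2042]
tcp_rot: [179.2, 0.6, 92.9]
wrist_force: [-0.1, 0.3, -0.1]
opening: 0.06
grasp_force: 0.0
```

Run:
```python
from h import *
tilt()
for n in('top','scene'):
    c=bot.camera(n); print(n,[(np.round(px2w(c,d['location'],.02)[:2],3).tolist(),round(d['confidence'],2)) for d in bot.find_in(n,'cap0')])
plan([(.42,.0,.2,135,'g'),(.634,.324,.09,175,'g2'),(.634,.324,-.027,175,'d')])
```

```text
toolz [ 0.0149 -0.0101 -0.9998] pos [ 0.5887 -0.3889  0.2042] rpy [179.17   0.62  92.91] q [-33.4  27.8  39.3 100.5  -0.   53.6]
top [([0.632, 0.32], 0.73), ([0.499, 0.462], 0.71)]
scene [([0.593, -0.39], 0.82), ([0.64, 0.321], 0.81), ([0.503, 0.455], 0.73), ([0.323, -0.218], 0.16)]
g [[0.04, -0.015, -0.001, -0.073], [0.079, -0.03, -0.001, -0.147], [0.119, -0.045, -0.002, -0.22], [0.159, -0.059, -0.002, -0.294], [0.198, -0.074, -0.003, -0.367]]
g [[0.042, 0.0, 0.0, -0.074], [0.085, 0.001, -0.001, -0.147], [0.127, 0.001, -0.001, -0.221], [0.17, 0.001, -0.002, -0.294], [0.212, 0.002, -0.002, -0.368]]
g2 [[0.009, 0.042, 0.012, -0.078], [0.018, 0.084, 0.024, -0.155], [0.026, 0.127, 0.036, -0.233], [0.035, 0.169, 0.049, -0.31], [0.044, 0.211, 0.061, -0.388]]
g2 [[-0.008, 0.042, 0.012, -0.077], [-0.016, 0.085, 0.024, -0.155], [-0.023, 0.127, 0.036, -0.232], [-0.031, 0.17, 0.048, -0.31], [-0.031, 0.17, 0.048, -0.31]]
d [[0.0, 0.0, 0.039, 0.0], [0.001, 0.0, 0.078, 0.0], [0.001, 0.001, 0.117, 0.0], [0.001, 0.001, 0.117, 0.0], [0.001, 0.001, 0.117, 0.0]]
```

{"method": "arm_command", "body": {
  "series": [
    [0.04,-0.015,-0.001,-0.073],
    [0.079,-0.03,-0.001,-0.147],
    [0.119,-0.045,-0.002,-0.22],
    [0.159,-0.059,-0.002,-0.294],
    [0.198,-0.074,-0.003,-0.367]
  ],
  "hand": 0.085
}}

```text
time: 48.4
ee_pos: [0.5026, -0.1929, 0.198]
tcp_rot: [179.7, 0.5, 114.1]
wrist_force: [0.9, 0.8, 0.9]
opening: 0.085
grasp_force: 0.0
```

{"method": "arm_command", "body": {
  "series": [
    [0.042,0,0,-0.074],
    [0.085,0.001,-0.001,-0.147],
    [0.127,0.001,-0.001,-0.221],
    [0.17,0.001,-0.002,-0.294],
    [0.212,0.002,-0.002,-0.368]
  ]
}}

```text
time: 48.9
ee_pos: [0.4183, 0.0013, 0.1982]
tcp_rot: [179.9, 0.6, 135.2]
wrist_force: [-0.4, 1.7, 0.7]
opening: 0.0852
grasp_force: 0.0
```

{"method": "arm_command", "body": {
  "series": [
    [0.009,0.042,0.012,-0.078],
    [0.018,0.084,0.024,-0.155],
    [0.026,0.127,0.036,-0.233],
    [0.035,0.169,0.049,-0.31],
    [0.044,0.211,0.061,-0.388]
  ]
}}

```text
time: 49.4
ee_pos: [0.5385, 0.1814, 0.1363]
tcp_rot: [-179.8, 0.6, 157.5]
wrist_force: [1.1, -0.5, 0.4]
opening: 0.085
grasp_force: 0.0
```

{"method": "arm_command", "body": {
  "series": [
    [-0.008,0.042,0.012,-0.077],
    [-0.016,0.085,0.024,-0.155],
    [-0.023,0.127,0.036,-0.232],
    [-0.031,0.17,0.048,-0.31],
    [-0.031,0.17,0.048,-0.31]
  ]
}}

```text
time: 49.9
ee_pos: [0.6328, 0.3272, 0.082]
tcp_rot: [-179.4, 0.2, 175.3]
wrist_force: [0.1, -0.4, -0.9]
opening: 0.0851
grasp_force: 0.0
```

Run:
```python
from h import *
tilt()
plan([(.635,.324,-.027,175,'d')])
```

```text
toolz [ 0.0021 -0.011  -0.9999] pos [0.6328 0.3272 0.082 ] rpy [-1.7938e+02  1.7000e-01  1.7532e+02] q [27.6 27.5 25.3 87.9 -0.6 32.3]
d [[-0.001, -0.001, 0.036, 0.002], [-0.001, -0.001, 0.073, 0.004], [-0.002, -0.002, 0.109, 0.006], [-0.002, -0.002, 0.109, 0.006], [-0.002, -0.002, 0.109, 0.006]]
```

{"method": "arm_command", "body": {
  "series": [
    [0,-0.001,0.036,0],
    [0,-0.001,0.073,0],
    [0,-0.001,0.1,0],
    [0,-0.001,0.108,0],
    [0,-0.001,0.112,0]
  ]
}}

```text
time: 50.4
ee_pos: [0.6336, 0.3218, -0.0224]
tcp_rot: [-179.6, 0.5, 175.0]
wrist_force: [0.3, -0.1, -0.6]
opening: 0.0851
grasp_force: 0.0
```

{"method": "arm_command", "body": {
  "series": [
    [0,0,0,0],
    [0,0,0,0],
    [0,0,0,0],
    [0,0,0,0],
    [0,0,0,0]
  ],
  "hand": 0.03
}}

```text
time: 50.9
ee_pos: [0.6357, 0.3237, -0.0193]
tcp_rot: [-179.8, 0.8, 175.0]
wrist_force: [-0.3, 3.4, 7.0]
opening: 0.0302
grasp_force: 3.1
```

Run:
```python
from h import *
tilt(); o=bot.get_obs(); print(o['wrist_force'],o['opening'],o['grasp_force']); p=o['ee_pos']
plan([(*p[:2],.14,175,'u'),(.42,.0,.20,135,'g'),(.592,-.39,.12,92.9,'g2'),(.592,-.39,.04,92.9,'d')])
```

```text
toolz [ 0.0134 -0.0047 -0.9999] pos [ 0.6357  0.3237 -0.0193] rpy [-179.8     0.79  175.04] q [27.3 27.8 14.4 76.1 -0.6 32.2]
[-0.27506881  3.41767334  7.04751442] 0.030191920209984343 3.0926293609809363
u [[-0.001, 0.0, -0.04, 0.0], [-0.001, 0.0, -0.08, 0.0], [-0.002, 0.0, -0.119, 0.0], [-0.002, -0.001, -0.159, 0.001], [-0.002, -0.001, -0.159, 0.001]]
g [[0.021, -0.038, -0.007, 0.078], [0.041, -0.076, -0.014, 0.155], [0.062, -0.114, -0.021, 0.233], [0.082, -0.152, -0.027, 0.31], [0.103, -0.19, -0.034, 0.388]]
g [[0.005, -0.043, -0.007, 0.077], [0.01, -0.086, -0.014, 0.155], [0.014, -0.128, -0.021, 0.232], [0.019, -0.171, -0.028, 0.31], [0.019, -0.171, -0.028, 0.31]]
g2 [[-0.04, -0.015, 0.008, 0.073], [-0.079, -0.031, 0.017, 0.147], [-0.119, -0.046, 0.025, 0.22], [-0.159, -0.062, 0.034, 0.294], [-0.198, -0.077, 0.042, 0.367]]
g2 [[-0.043, 0.0, 0.008, 0.073], [-0.085, -0.001, 0.017, 0.147], [-0.128, -0.001, 0.025, 0.22], [-0.17, -0.001, 0.034, 0.294], [-0.213, -0.001, 0.042, 0.367]]
d [[0.0, -0.001, 0.04, 0.0], [0.0, -0.001, 0.08, 0.0], [0.0, -0.001, 0.08, 0.0], [0.0, -0.001, 0.08, 0.0], [0.0, -0.001, 0.08, 0.0]]
```

{"method": "arm_command", "body": {
  "series": [
    [0,0,-0.015,0],
    [0,0,-0.03,0],
    [0,0,-0.03,0],
    [0,0,-0.03,0],
    [0,0,-0.03,0]
  ],
  "hand": 0.085
}}

```text
time: 51.4
ee_pos: [0.6341, 0.3225, 0.0082]
tcp_rot: [-179.6, 0.6, 175.0]
wrist_force: [-0.1, 0.4, 0.2]
opening: 0.0851
grasp_force: 0.0
```

{"method": "arm_command", "body": {
  "series": [
    [0,0,0.02,0],
    [0,0,0.04,0],
    [0,0,0.047,0],
    [0,0,0.047,0],
    [0,0,0.047,0]
  ]
}}

```text
time: 51.9
ee_pos: [0.6349, 0.3225, -0.0378]
tcp_rot: [-179.6, 0.7, 175.0]
wrist_force: [-0.2, 0.1, 0.9]
opening: 0.0851
grasp_force: 0.0
```

{"method": "arm_command", "body": {
  "series": [
    [0,0,0,0],
    [0,0,0,0],
    [0,0,0,0],
    [0,0,0,0],
    [0,0,0,0]
  ],
  "hand": 0.03
}}

```text
time: 52.4
ee_pos: [0.6354, 0.3227, -0.0372]
tcp_rot: [-179.7, 0.7, 175.0]
wrist_force: [-0.2, -1.6, 5.5]
opening: 0.0419
grasp_force: 61.3
```

{"method": "arm_command", "body": {
  "series": [
    [0,0,-0.02,0],
    [-0.001,0,-0.06,0],
    [-0.001,0,-0.1,0],
    [-0.002,0,-0.14,0],
    [-0.002,-0.001,-0.177,0]
  ]
}}

```text
time: 52.9
ee_pos: [0.6347, 0.3225, 0.1405]
tcp_rot: [-179.7, 0.7, 175.0]
wrist_force: [2.1, 0.0, -0.3]
opening: 0.0418
grasp_force: 61.0
```

{"method": "arm_command", "body": {
  "series": [
    [0.021,-0.038,-0.007,0.078],
    [0.041,-0.076,-0.014,0.155],
    [0.062,-0.114,-0.021,0.233],
    [0.082,-0.152,-0.027,0.31],
    [0.103,-0.19,-0.034,0.388]
  ]
}}

```text
time: 53.4
ee_pos: [0.5141, 0.1411, 0.1726]
tcp_rot: [-179.9, 0.7, 152.6]
wrist_force: [0.1, -0.6, -0.1]
opening: 0.0416
grasp_force: 61.0
```

{"method": "arm_command", "body": {
  "series": [
    [0.005,-0.043,-0.007,0.077],
    [0.01,-0.086,-0.014,0.155],
    [0.014,-0.128,-0.021,0.232],
    [0.019,-0.171,-0.028,0.31],
    [0.019,-0.171,-0.028,0.31]
  ]
}}

```text
time: 53.9
ee_pos: [0.4181, -0.0036, 0.2025]
tcp_rot: [179.8, 0.8, 134.7]
wrist_force: [1.3, 0.1, -0.2]
opening: 0.0419
grasp_force: 61.0
```

{"method": "arm_command", "body": {
  "series": [
    [-0.04,-0.015,0.008,0.073],
    [-0.079,-0.031,0.017,0.147],
    [-0.119,-0.046,0.025,0.22],
    [-0.159,-0.062,0.034,0.294],
    [-0.198,-0.077,0.042,0.367]
  ]
}}

```text
time: 54.4
ee_pos: [0.5067, -0.1969, 0.1603]
tcp_rot: [179.6, 0.6, 113.8]
wrist_force: [1.0, 0.3, -0.0]
opening: 0.0421
grasp_force: 61.0
```

{"method": "arm_command", "body": {
  "series": [
    [-0.043,0,0.008,0.073],
    [-0.085,-0.001,0.017,0.147],
    [-0.128,-0.001,0.025,0.22],
    [-0.17,-0.001,0.034,0.294],
    [-0.213,-0.001,0.042,0.367]
  ]
}}

```text
time: 54.9
ee_pos: [0.5929, -0.3919, 0.1203]
tcp_rot: [179.4, 0.4, 92.8]
wrist_force: [0.7, -0.0, -0.4]
opening: 0.0419
grasp_force: 61.0
```

{"method": "arm_command", "body": {
  "series": [
    [0,0,0.005,0],
    [0,0,0.01,0],
    [0,0,0.01,0],
    [0,0,0.01,0],
    [0,0,0.01,0]
  ]
}}

```text
time: 55.4
ee_pos: [0.5925, -0.39, 0.1131]
tcp_rot: [179.3, 0.5, 93.0]
wrist_force: [-0.6, 0.8, -0.2]
opening: 0.0418
grasp_force: 61.0
```

{"method": "arm_command", "body": {
  "series": [
    [0,0,0.03,0],
    [0,0,0.06,0],
    [0,0,0.073,0],
    [0,0,0.073,0],
    [0,0,0.073,0]
  ]
}}

```text
time: 55.9
ee_pos: [0.5934, -0.3915, 0.0401]
tcp_rot: [179.3, 0.5, 93.0]
wrist_force: [-0.3, 0.1, 0.3]
opening: 0.0418
grasp_force: 61.0
```

{"method": "arm_command", "body": {
  "series": [
    [0,0,0,0],
    [0,0,0,0],
    [0,0,0,0],
    [0,0,0,0],
    [0,0,0,0]
  ],
  "hand": 0.06
}}

```text
time: 56.4
ee_pos: [0.593, -0.3914, 0.0385]
tcp_rot: [179.4, 0.4, 93.0]
wrist_force: [0.2, 0.3, -0.1]
opening: 0.0602
grasp_force: 0.0
```

{"method": "arm_command", "body": {
  "series": [
    [0,0,-0.03,0],
    [0,0,-0.06,0],
    [0,0,-0.1,0],
    [0,0,-0.14,0],
    [0,0,-0.16,0]
  ]
}}

```text
time: 56.9
ee_pos: [0.5917, -0.3905, 0.2027]
tcp_rot: [179.2, 0.6, 93.0]
wrist_force: [0.1, 0.5, 1.6]
opening: 0.0601
grasp_force: 0.0
```

{"method": "arm_command", "body": {
  "series": [
    [0,0,0,0],
    [0,0,0,0],
    [0,0,0,0],
    [0,0,0,0],
    [0,0,0,0]
  ],
  "hand": 0.085
}}

```text
time: 57.4
ee_pos: [0.591, -0.39, 0.1972]
tcp_rot: [179.5, 0.4, 93.0]
wrist_force: [-1.0, 0.3, -0.1]
opening: 0.0852
grasp_force: 0.0
```

Run:
```python
from h import *
tilt()
for n in('top','scene'):
    c=bot.camera(n); print(n,[(np.round(px2w(c,d['location'],.02)[:2],3).tolist(),round(d['confidence'],2)) for d in bot.find_in(n,'cap0')])
print([(np.round(px2w(c,d['location'],0)[:2],3).tolist(),round(d['confidence'],2)) for d in bot.mark_of(n,'lid')])
plan([(.40,.05,.2,135,'g'),(.499,.461,.05,175,'g2'),(.499,.461,-.037,175,'d')])
```

```text
toolz [ 0.0092 -0.0063 -0.9999] pos [ 0.591  -0.39    0.1972] rpy [179.49   0.39  92.96] q [-33.4  28.5  39.5 100.4  -0.   53.6]
top [([0.506, 0.46], 0.74), ([0.586, -0.401], 0.65), ([0.574, -0.372], 0.46)]
scene [([0.584, -0.397], 0.73), ([0.503, 0.458], 0.72)]
[([0.424, -0.409], 0.93)]
g [[0.041, -0.015, -0.001, -0.067], [0.082, -0.031, -0.001, -0.133], [0.123, -0.046, -0.002, -0.2], [0.163, -0.061, -0.003, -0.267], [0.204, -0.076, -0.003, -0.333]]
g [[0.044, -0.001, -0.001, -0.067], [0.087, -0.002, -0.001, -0.134], [0.131, -0.003, -0.002, -0.2], [0.175, -0.005, -0.003, -0.267], [0.218, -0.006, -0.003, -0.334]]
g [[0.042, 0.014, -0.001, -0.067], [0.042, 0.014, -0.001, -0.067], [0.042, 0.014, -0.001, -0.067], [0.042, 0.014, -0.001, -0.067], [0.042, 0.014, -0.001, -0.067]]
g2 [[0.022, 0.036, 0.015, -0.07], [0.044, 0.072, 0.03, -0.14], [0.067, 0.108, 0.044, -0.209], [0.089, 0.144, 0.059, -0.279], [0.111, 0.18, 0.074, -0.349]]
g2 [[0.009, 0.041, 0.015, -0.07], [0.017, 0.083, 0.03, -0.14], [0.026, 0.124, 0.045, -0.209], [0.034, 0.166, 0.059, -0.279], [0.043, 0.207, 0.074, -0.349]]
d [[0.0, 0.0, 0.044, 0.0], [0.001, 0.001, 0.087, 0.0], [0.001, 0.001, 0.087, 0.0], [0.001, 0.001, 0.087, 0.0], [0.001, 0.001, 0.087, 0.0]]
```

{"method": "arm_command", "body": {
  "series": [
    [0.041,-0.015,-0.001,-0.067],
    [0.082,-0.031,-0.001,-0.133],
    [0.123,-0.046,-0.002,-0.2],
    [0.163,-0.061,-0.003,-0.267],
    [0.204,-0.076,-0.003,-0.333]
  ]
}}

```text
time: 58.15
ee_pos: [0.5039, -0.189, 0.1992]
tcp_rot: [179.6, 0.6, 112.2]
wrist_force: [0.1, -1.1, 0.1]
opening: 0.0853
grasp_force: 0.0
```

{"method": "arm_command", "body": {
  "series": [
    [0.044,-0.001,-0.001,-0.067],
    [0.087,-0.002,-0.001,-0.134],
    [0.131,-0.003,-0.002,-0.2],
    [0.175,-0.005,-0.003,-0.267],
    [0.218,-0.006,-0.003,-0.334]
  ]
}}

```text
time: 58.65
ee_pos: [0.4164, 0.0107, 0.2]
tcp_rot: [179.8, 0.7, 131.3]
wrist_force: [1.1, 1.5, 0.4]
opening: 0.0849
grasp_force: 0.0
```

{"method": "arm_command", "body": {
  "series": [
    [0.042,0.014,-0.001,-0.067],
    [0.042,0.014,-0.001,-0.067],
    [0.042,0.014,-0.001,-0.067],
    [0.042,0.014,-0.001,-0.067],
    [0.042,0.014,-0.001,-0.067]
  ]
}}

```text
time: 59.15
ee_pos: [0.4007, 0.0494, 0.2]
tcp_rot: [179.9, 0.7, 134.9]
wrist_force: [-0.4, 0.7, -0.9]
opening: 0.0851
grasp_force: 0.0
```

{"method": "arm_command", "body": {
  "series": [
    [0.022,0.036,0.015,-0.07],
    [0.044,0.072,0.03,-0.14],
    [0.067,0.108,0.044,-0.209],
    [0.089,0.144,0.059,-0.279],
    [0.111,0.18,0.074,-0.349]
  ]
}}

```text
time: 59.65
ee_pos: [0.4508, 0.2563, 0.1243]
tcp_rot: [-179.9, 0.7, 155.0]
wrist_force: [0.6, -0.6, 1.2]
opening: 0.085
grasp_force: 0.0
```

{"method": "arm_command", "body": {
  "series": [
    [0.009,0.041,0.015,-0.07],
    [0.017,0.083,0.03,-0.14],
    [0.026,0.124,0.045,-0.209],
    [0.034,0.166,0.059,-0.279],
    [0.043,0.207,0.074,-0.349]
  ]
}}

```text
time: 60.15
ee_pos: [0.5005, 0.4613, 0.0488]
tcp_rot: [-179.6, 0.6, 175.0]
wrist_force: [1.4, -0.5, 0.4]
opening: 0.0852
grasp_force: 0.0
```

{"method": "arm_command", "body": {
  "series": [
    [0,0,0.02,0],
    [0,0,0.05,0],
    [0,0,0.05,0],
    [0,0,0.05,0],
    [0,0,0.05,0]
  ]
}}

```text
time: 60.65
ee_pos: [0.5008, 0.4604, 0.0022]
tcp_rot: [-179.7, 0.7, 174.9]
wrist_force: [0.2, -0.3, -0.4]
opening: 0.0852
grasp_force: 0.0
```

Run:
```python
from h import *
tilt(); plan([(.499,.461,-.037,175,'d')])
```

```text
toolz [ 0.0121 -0.0058 -0.9999] pos [0.5008 0.4604 0.0022] rpy [-179.73    0.72  174.94] q [42.9 22.9 10.3 77.1 -0.7 48. ]
d [[0.002, 0.001, 0.039, -0.001], [0.002, 0.001, 0.039, -0.001], [0.002, 0.001, 0.039, -0.001], [0.002, 0.001, 0.039, -0.001], [0.002, 0.001, 0.039, -0.001]]
```

{"method": "arm_command", "body": {
  "series": [
    [0.002,0.001,0.02,0],
    [0.002,0.001,0.035,0],
    [0.002,0.001,0.039,0],
    [0.002,0.001,0.039,0],
    [0.002,0.001,0.039,0]
  ]
}}

```text
time: 61.15
ee_pos: [0.4984, 0.4615, -0.038]
tcp_rot: [-179.7, 0.7, 175.0]
wrist_force: [0.4, 0.3, -0.1]
opening: 0.0851
grasp_force: 0.0
```

{"method": "arm_command", "body": {
  "series": [
    [0,0,0,0],
    [0,0,0,0],
    [0,0,0,0],
    [0,0,0,0],
    [0,0,0,0]
  ],
  "hand": 0.03
}}

```text
time: 61.65
ee_pos: [0.4984, 0.4617, -0.0379]
tcp_rot: [-179.7, 0.7, 175.0]
wrist_force: [-0.5, -0.5, 6.2]
opening: 0.0418
grasp_force: 61.2
```

Run:
```python
from h import *
tilt(); o=bot.get_obs(); print(o['wrist_force'],o['opening'],o['grasp_force']); p=o['ee_pos']
plan([(*p[:2],.1,175,'u'),(.40,.05,.20,135,'g'),(.592,-.385,.12,92.9,'g2'),(.592,-.385,.045,92.9,'d')])
```

```text
toolz [ 0.0115 -0.0063 -0.9999] pos [ 0.4984  0.4617 -0.0379] rpy [-179.7     0.69  175.02] q [43.1 23.9  7.1 72.9 -0.7 48.1]
[-0.45318743 -0.46419613  6.21776601] 0.041830008464948096 61.23897314071655
u [[0.0, 0.0, -0.034, 0.0], [-0.001, 0.0, -0.069, 0.0], [-0.001, -0.001, -0.103, 0.0], [-0.002, -0.001, -0.138, 0.0], [-0.002, -0.001, -0.138, 0.0]]
g [[0.006, -0.042, -0.01, 0.07], [0.012, -0.084, -0.02, 0.14], [0.018, -0.126, -0.03, 0.21], [0.025, -0.168, -0.039, 0.279], [0.031, -0.209, -0.049, 0.349]]
g [[-0.009, -0.042, -0.01, 0.07], [-0.017, -0.083, -0.02, 0.14], [-0.026, -0.125, -0.03, 0.21], [-0.035, -0.166, -0.04, 0.28], [-0.043, -0.208, -0.049, 0.349]]
g2 [[-0.04, -0.016, 0.008, 0.067], [-0.08, -0.031, 0.015, 0.134], [-0.121, -0.047, 0.023, 0.2], [-0.161, -0.063, 0.031, 0.267], [-0.201, -0.078, 0.038, 0.334]]
g2 [[-0.043, -0.002, 0.008, 0.067], [-0.086, -0.003, 0.016, 0.134], [-0.129, -0.005, 0.023, 0.201], [-0.173, -0.006, 0.031, 0.267], [-0.216, -0.008, 0.039, 0.334]]
g2 [[-0.041, 0.012, 0.008, 0.067], [-0.041, 0.012, 0.008, 0.067], [-0.041, 0.012, 0.008, 0.067], [-0.041, 0.012, 0.008, 0.067], [-0.041, 0.012, 0.008, 0.067]]
d [[0.0, 0.0, 0.037, 0.0], [0.001, 0.0, 0.075, 0.0], [0.001, 0.0, 0.075, 0.0], [0.001, 0.0, 0.075, 0.0], [0.001, 0.0, 0.075, 0.0]]
```

{"method": "arm_command", "body": {
  "series": [
    [0,0,-0.02,0],
    [-0.001,0,-0.06,0],
    [-0.001,-0.001,-0.1,0],
    [-0.002,-0.001,-0.138,0],
    [-0.002,-0.001,-0.138,0]
  ]
}}

```text
time: 62.15
ee_pos: [0.5003, 0.4628, 0.1056]
tcp_rot: [180.0, 1.0, 175.0]
wrist_force: [-0.6, 0.9, 0.7]
opening: 0.0423
grasp_force: 61.0
```

{"method": "arm_command", "body": {
  "series": [
    [0.006,-0.042,-0.01,0.07],
    [0.012,-0.084,-0.02,0.14],
    [0.018,-0.126,-0.03,0.21],
    [0.025,-0.168,-0.039,0.279],
    [0.031,-0.209,-0.049,0.349]
  ]
}}

```text
time: 62.65
ee_pos: [0.4479, 0.2543, 0.1485]
tcp_rot: [-179.8, 0.7, 154.9]
wrist_force: [1.5, -0.1, 0.4]
opening: 0.0419
grasp_force: 61.0
```

{"method": "arm_command", "body": {
  "series": [
    [-0.009,-0.042,-0.01,0.07],
    [-0.017,-0.083,-0.02,0.14],
    [-0.026,-0.125,-0.03,0.21],
    [-0.035,-0.166,-0.04,0.28],
    [-0.043,-0.208,-0.049,0.349]
  ]
}}

```text
time: 63.15
ee_pos: [0.3988, 0.0482, 0.199]
tcp_rot: [179.9, 0.7, 134.9]
wrist_force: [1.0, 1.0, -0.5]
opening: 0.0418
grasp_force: 61.0
```

{"method": "arm_command", "body": {
  "series": [
    [-0.04,-0.016,0.008,0.067],
    [-0.08,-0.031,0.015,0.134],
    [-0.121,-0.047,0.023,0.2],
    [-0.161,-0.063,0.031,0.267],
    [-0.201,-0.078,0.038,0.334]
  ]
}}

```text
time: 63.65
ee_pos: [0.4871, -0.1498, 0.1624]
tcp_rot: [179.7, 0.6, 115.7]
wrist_force: [0.9, 0.1, -0.8]
opening: 0.0421
grasp_force: 61.0
```

{"method": "arm_command", "body": {
  "series": [
    [-0.043,-0.002,0.008,0.067],
    [-0.086,-0.003,0.016,0.134],
    [-0.129,-0.005,0.023,0.201],
    [-0.173,-0.006,0.031,0.267],
    [-0.216,-0.008,0.039,0.334]
  ]
}}

```text
time: 64.15
ee_pos: [0.5748, -0.3476, 0.1254]
tcp_rot: [179.5, 0.4, 96.6]
wrist_force: [0.7, -0.4, 0.2]
opening: 0.0415
grasp_force: 60.9
```

{"method": "arm_command", "body": {
  "series": [
    [-0.041,0.012,0.008,0.067],
    [-0.041,0.012,0.008,0.067],
    [-0.041,0.012,0.008,0.067],
    [-0.041,0.012,0.008,0.067],
    [-0.041,0.012,0.008,0.067]
  ]
}}

```text
time: 64.65
ee_pos: [0.5914, -0.3844, 0.1206]
tcp_rot: [179.3, 0.5, 93.0]
wrist_force: [-1.1, -0.2, -0.9]
opening: 0.0417
grasp_force: 61.0
```

Run:
```python
from h import *
tilt(); o=bot.get_obs(); print(o['wrist_force'],o['opening'],o['grasp_force']); plan([(.592,-.388,.042,92.9,'d')])
```

```text
toolz [ 0.0118 -0.0079 -0.9999] pos [ 0.5914 -0.3844  0.1206] rpy [179.35   0.49  92.98] q [-33.   25.5  26.8  90.5  -0.   54. ]
[-1.06822003 -0.19836006 -0.8562501 ] 0.04168582770259448 61.042431592941284
d [[-0.001, 0.0, 0.039, 0.001], [-0.003, 0.0, 0.079, 0.001], [-0.003, 0.0, 0.079, 0.001], [-0.003, 0.0, 0.079, 0.001], [-0.003, 0.0, 0.079, 0.001]]
```

{"method": "arm_command", "body": {
  "series": [
    [-0.001,0,0.03,0],
    [-0.003,0,0.06,0],
    [-0.003,0,0.075,0],
    [-0.003,0,0.075,0],
    [-0.003,0,0.075,0]
  ]
}}

```text
time: 65.15
ee_pos: [0.5926, -0.3886, 0.046]
tcp_rot: [179.4, 0.5, 92.9]
wrist_force: [0.8, 0.7, -0.3]
opening: 0.0418
grasp_force: 61.0
```

{"method": "arm_command", "body": {
  "series": [
    [0,0,0,0],
    [0,0,0,0],
    [0,0,0,0],
    [0,0,0,0],
    [0,0,0,0]
  ],
  "hand": 0.06
}}

```text
time: 65.65
ee_pos: [0.5923, -0.389, 0.0445]
tcp_rot: [179.4, 0.5, 92.9]
wrist_force: [-0.7, 0.2, 0.6]
opening: 0.0599
grasp_force: 0.0
```

{"method": "arm_command", "body": {
  "series": [
    [0,0,-0.03,0],
    [0,0,-0.06,0],
    [0,0,-0.1,0],
    [0,0,-0.14,0],
    [0,0,-0.15,0]
  ]
}}

```text
time: 66.15
ee_pos: [0.5915, -0.3884, 0.2]
tcp_rot: [179.1, 0.7, 92.9]
wrist_force: [0.6, -1.1, 0.6]
opening: 0.0602
grasp_force: 0.0
```

{"method": "arm_command", "body": {
  "series": [
    [0.041,-0.015,-0.001,-0.14],
    [0.082,-0.031,-0.001,-0.28],
    [0.123,-0.046,-0.002,-0.42],
    [0.163,-0.061,-0.003,-0.56],
    [0.204,-0.076,-0.003,-0.7]
  ]
}}

```text
time: 66.65
ee_pos: [0.5034, -0.1865, 0.1945]
tcp_rot: [179.8, 0.7, 133.3]
wrist_force: [-0.2, 0.4, 0.3]
opening: 0.0599
grasp_force: 0.0
```

Run:
```python
from h import *
tilt()
cs=[bot.camera('top'),bot.camera('scene')]
for n,c in zip(('top','scene'),cs):
    cv2.imwrite(f'pics/{n}9.png',c['color'])
    print(n,[(np.round(px2w(c,d['location'],.02)[:2],3).tolist(),round(d['confidence'],2)) for d in bot.find_in(n,'cap0')],[(np.round(px2w(c,d['location'],0)[:2],3).tolist(),round(d['confidence'],2)) for d in bot.mark_of(n,'lid')])
W=[cv2.morphologyEx((c['color'].min(2)>130).astype(np.uint8),cv2.MORPH_CLOSE,np.ones((15,15))).astype(np.float32) for c in cs]
LID=box(.12,.1,.006)
for a in((cs,W),(cs[:1],W[:1]),(cs[1:],W[1:])): q,f=fit(*a,LID,0,(.424,-.405,-5)); print('lid',np.round(q,4),round(f))
# box: rim + blue
def comp(c):
    m=hue(c,100,130).astype(np.uint8); n,l,st,ce=cv2.connectedComponentsWithStats(m); u=w2px(c,(.592,-.388,.04)); j=1+np.argmin([np.hypot(*(e-u)) if s[4]>200 else 1e9 for e,s in zip(ce[1:],st[1:])])
    cn,_=cv2.findContours((l==j).astype(np.uint8),0,2); z=np.zeros(m.shape,np.uint8); cv2.fillConvexPoly(z,cv2.convexHull(max(cn,key=len)),1); return z.astype(np.float32)
B=[comp(c) for c in cs]
for a in((cs,B),(cs[:1],B[:1]),(cs[1:],B[1:])): q,f=fit(*a,box(.12,.1,.08),0,(.592,-.388,2.9)); print('box',np.round(q,4),round(f))
```

```text
toolz [ 0.0104 -0.0071 -0.9999] pos [ 0.5034 -0.1865  0.1945] rpy [179.85   0.71 133.32] q [-20.2   2.4   7.4  94.3  -0.2  26.4]
top [] []
scene [([0.569, -0.402], 0.69), ([0.444, -0.026], 0.48), ([0.597, -0.373], 0.45), ([0.6, -0.392], 0.43), ([0.495, 0.095], 0.37)] [([0.431, -0.409], 0.92)]
lid [ 0.4213 -0.401  -4.9948] 825
lid [ 0.42   -0.4039  6.3191] 782
lid [ 0.4215 -0.4007 -5.1216] 43
box [ 0.592  -0.3894  4.1389] 2006
box [ 4.384000e-01 -2.092000e-01  2.223568e+02] 0
box [ 0.5922 -0.3889  2.593 ] 114
```

{"method": "arm_command", "body": {
  "series": [
    [0.02,0.04,0,0],
    [0.04,0.08,0,0],
    [0.06,0.12,0,0],
    [0.08,0.16,0,0],
    [0.1,0.2,0,0]
  ],
  "hand": 0.04
}}

```text
time: 67.45
ee_pos: [0.5836, 0.0223, 0.1936]
tcp_rot: [179.9, 0.7, 132.9]
wrist_force: [0.9, 0.2, 1.1]
opening: 0.0397
grasp_force: 0.0
```

```bash
cat >> h.py <<'E'
LID=box(.12,.1,.006)
def hullc(m,u,amin=100):
    n,l,st,ce=cv2.connectedComponentsWithStats(m.astype(np.uint8)); j=1+np.argmin([np.hypot(*(e-u)) if s[4]>amin else 1e9 for e,s in zip(ce[1:],st[1:])])
    cn,_=cv2.findContours((l==j).astype(np.uint8),0,2); z=np.zeros(m.shape,np.uint8); cv2.fillConvexPoly(z,cv2.convexHull(max(cn,key=len)),1); return z.astype(np.float32)
def lidbox(cs,g,z=0,what='lid',thr=130):
    if what=='lid': W=[hullc(c['color'].min(2)>thr,w2px(c,(g[0],g[1],z))) for c in cs]; V=LID
    else: W=[hullc(hue(c,100,130),w2px(c,(g[0],g[1],.04)),200) for c in cs]; V=box(.12,.1,.08)
    for a in((cs,W),(cs[:1],W[:1]),(cs[1:],W[1:])): q,f=fit(*a,V,z,g); print(what,np.round(q,4),round(f))
E
python3 - <<'E'
from h import *
tilt()
cs=[bot.camera('top'),bot.camera('scene')]
cv2.imwrite('pics/topA.png',cs[0]['color'])
lidbox(cs,(.4215,-.4007,-5)); lidbox(cs,(.592,-.388,2.9),0,'box')
E
```

```text
toolz [ 0.0099 -0.0074 -0.9999] pos [0.5836 0.0223 0.1936] rpy [179.87   0.7  132.87] q [ 2.4  9.1 14.5 94.9 -0.4 49.6]
lid [ 0.4244 -0.4003 -5.0383] 157
lid [ 0.4263 -0.3996 -4.6552] 48
lid [ 0.4219 -0.4008 -5.1104] 54
box [ 0.5928 -0.3879  3.1848] 206
box [ 0.593  -0.3869  3.2151] 70
box [ 0.5917 -0.3891  2.8623] 113
```

Run:
```python
from h import *
plan([(.424,-.4003,.15,175,'g'),(.424,-.4003,.02,175,'d')])
```

```text
g [[-0.018, -0.037, 0.004, -0.066], [-0.036, -0.074, 0.008, -0.133], [-0.055, -0.111, 0.012, -0.199], [-0.073, -0.148, 0.016, -0.266], [-0.091, -0.185, 0.02, -0.332]]
g [[-0.005, -0.041, 0.004, -0.066], [-0.01, -0.082, 0.008, -0.133], [-0.015, -0.123, 0.012, -0.199], [-0.02, -0.164, 0.016, -0.266], [-0.026, -0.205, 0.02, -0.332]]
g [[0.009, -0.041, 0.004, -0.066], [0.009, -0.041, 0.004, -0.066], [0.009, -0.041, 0.004, -0.066], [0.009, -0.041, 0.004, -0.066], [0.009, -0.041, 0.004, -0.066]]
d [[0.0, 0.0, 0.043, 0.0], [0.001, 0.001, 0.087, 0.0], [0.001, 0.001, 0.13, 0.0], [0.001, 0.001, 0.13, 0.0], [0.001, 0.001, 0.13, 0.0]]
```

{"method": "arm_command", "body": {
  "series": [
    [-0.018,-0.037,0.004,-0.066],
    [-0.036,-0.074,0.008,-0.133],
    [-0.055,-0.111,0.012,-0.199],
    [-0.073,-0.148,0.016,-0.266],
    [-0.091,-0.185,0.02,-0.332]
  ],
  "hand": 0.05
}}

```text
time: 68.05
ee_pos: [0.5087, -0.1741, 0.1743]
tcp_rot: [-179.9, 0.7, 152.1]
wrist_force: [1.5, 0.6, 0.9]
opening: 0.0499
grasp_force: 0.0
```

{"method": "arm_command", "body": {
  "series": [
    [-0.005,-0.041,0.004,-0.066],
    [-0.01,-0.082,0.008,-0.133],
    [-0.015,-0.123,0.012,-0.199],
    [-0.02,-0.164,0.016,-0.266],
    [-0.026,-0.205,0.02,-0.332]
  ]
}}

```text
time: 68.55
ee_pos: [0.435, -0.3676, 0.1549]
tcp_rot: [-179.7, 0.6, 171.1]
wrist_force: [0.4, 0.6, -0.0]
opening: 0.0499
grasp_force: 0.0
```

{"method": "arm_command", "body": {
  "series": [
    [0.009,-0.041,0.004,-0.066],
    [0.009,-0.041,0.03,-0.066],
    [0.009,-0.041,0.06,-0.066],
    [0.01,-0.041,0.1,-0.066],
    [0.01,-0.041,0.12,-0.066]
  ]
}}

```text
time: 69.05
ee_pos: [0.4193, -0.4049, 0.0315]
tcp_rot: [-179.8, 0.4, 174.7]
wrist_force: [-1.1, -0.2, -0.4]
opening: 0.0501
grasp_force: 0.0
```

{"method": "arm_command", "body": {
  "series": [
    [0,0,0,0],
    [0,0,0,0],
    [0,0,0,0],
    [0,0,0,0],
    [0,0,0,0]
  ]
}}

```text
time: 69.55
ee_pos: [0.422, -0.405, 0.0368]
tcp_rot: [-179.6, 0.7, 174.8]
wrist_force: [-0.4, 0.4, 0.4]
opening: 0.05
grasp_force: 0.0
```

Run:
```python
from h import *
tilt(); plan([(.424,-.4003,-.025,175,'d')])
cs=[bot.camera('top'),bot.camera('scene')]
lidbox(cs,(.424,-.4003,-5))
```

```text
toolz [ 0.0118 -0.0085 -0.9999] pos [ 0.422  -0.405   0.0368] rpy [-179.58    0.72  174.84] q [-43.9   8.6  -3.3  77.2   0.1 -38.7]
d [[0.0, 0.003, 0.031, -0.001], [-0.001, 0.005, 0.062, -0.003], [-0.001, 0.005, 0.062, -0.003], [-0.001, 0.005, 0.062, -0.003], [-0.001, 0.005, 0.062, -0.003]]
lid [ 0.4245 -0.4003 -5.0903] 139
lid [ 0.4265 -0.3994 -4.8611] 46
lid [ 0.423  -0.4008 -5.0297] 43
```

{"method": "arm_command", "body": {
  "series": [
    [-0.001,0.003,0.015,0],
    [-0.002,0.005,0.03,0],
    [-0.002,0.005,0.045,0],
    [-0.002,0.005,0.061,0],
    [-0.002,0.005,0.061,0]
  ]
}}

```text
time: 70.15
ee_pos: [0.423, -0.3984, -0.0291]
tcp_rot: [-179.8, 0.4, 174.9]
wrist_force: [-0.3, 0.9, -0.7]
opening: 0.05
grasp_force: 0.0
```

{"method": "arm_command", "body": {
  "series": [
    [0,0,0,0],
    [0,0,0,0],
    [0,0,0,0],
    [0,0,0,0],
    [0,0,0,0]
  ],
  "hand": 0.005,
  "grip_force": 80
}}

```text
time: 70.65
ee_pos: [0.4251, -0.4006, -0.0243]
tcp_rot: [-179.6, 0.7, 174.8]
wrist_force: [-0.3, 0.2, 5.7]
opening: 0.012
grasp_force: 81.1
```

Run:
```python
from h import *
tilt(); o=bot.get_obs(); print(o['wrist_force'],o['opening'],o['grasp_force']); p=o['ee_pos']
cs=[bot.camera('top'),bot.camera('scene')]
lidbox(cs,(.424,-.4003,-5))
```

```text
toolz [ 0.0118 -0.0084 -0.9999] pos [ 0.4251 -0.4006 -0.0243] rpy [-179.58    0.72  174.84] q [-43.4  10.2  -8.5  70.5   0.1 -38.2]
[-0.34648801  0.15284166  5.67543782] 0.012007176205035327 81.06988906860352
lid [ 0.4261 -0.4009 -5.1709] 284
lid [ 0.4264 -0.4    -4.8045] 41
lid [ 0.4238 -0.402  -3.3797] 216
```

Run:
```python
from h import *
plan([(.4251,-.4006,.1,174.84,'u'),(.5927,-.3882,.1,182.9,'g'),(.5927,-.3882,.065,182.9,'d')])
```

```text
u [[-0.001, 0.0, -0.041, 0.0], [-0.001, -0.001, -0.083, 0.0], [-0.002, -0.001, -0.124, 0.0], [-0.002, -0.001, -0.124, 0.0], [-0.002, -0.001, -0.124, 0.0]]
g [[-0.041, 0.007, 0.0, -0.035], [-0.083, 0.014, 0.001, -0.07], [-0.124, 0.021, 0.001, -0.106], [-0.165, 0.028, 0.002, -0.141], [-0.165, 0.028, 0.002, -0.141]]
d [[0.0, 0.0, 0.035, 0.0], [0.0, 0.0, 0.035, 0.0], [0.0, 0.0, 0.035, 0.0], [0.0, 0.0, 0.035, 0.0], [0.0, 0.0, 0.035, 0.0]]
```

{"method": "arm_command", "body": {
  "series": [
    [0,0,-0.02,0],
    [-0.001,0,-0.05,0],
    [-0.002,-0.001,-0.09,0],
    [-0.002,-0.001,-0.124,0],
    [-0.002,-0.001,-0.124,0]
  ]
}}

```text
time: 71.25
ee_pos: [0.4268, -0.4019, 0.1039]
tcp_rot: [-179.4, 1.0, 174.8]
wrist_force: [-0.5, -0.9, -1.2]
opening: 0.012
grasp_force: 80.1
```

{"method": "arm_command", "body": {
  "series": [
    [-0.035,0.006,0,-0.03],
    [-0.07,0.012,0.001,-0.06],
    [-0.105,0.018,0.001,-0.09],
    [-0.14,0.023,0.002,-0.12],
    [-0.165,0.028,0.002,-0.141]
  ]
}}

```text
time: 71.75
ee_pos: [0.5936, -0.3866, 0.0964]
tcp_rot: [-179.6, 0.5, -177.0]
wrist_force: [-0.5, -0.3, -1.0]
opening: 0.0121
grasp_force: 80.0
```

{"method": "arm_command", "body": {
  "series": [
    [0,0,0,0],
    [0,0,0.01,0],
    [0,0,0.02,0],
    [0,0,0.02,0],
    [0,0,0.02,0]
  ]
}}

```text
time: 72.25
ee_pos: [0.5912, -0.3876, 0.078]
tcp_rot: [-179.6, 0.5, -177.1]
wrist_force: [-1.3, -0.2, -1.0]
opening: 0.0121
grasp_force: 80.0
```

Run:
```python
from h import *
tilt(); o=bot.get_obs(); print(o['wrist_force'],o['opening'],o['grasp_force']); plan([(.5927,-.3882,.058,182.9,'d')])
cs=[bot.camera('top'),bot.camera('scene')]
lidbox(cs,(.5927,-.3882,3),o['ee_pos'][2]+.0243)
```

```text
toolz [ 0.0098 -0.0068 -0.9999] pos [ 0.5912 -0.3876  0.078 ] rpy [-179.58    0.54 -177.13] q [-33.2  25.6  22.2  85.9  -0.  -36.1]
[-1.25023289 -0.24645472 -1.02937861] 0.012056766966594206 80.00914692878723
d [[-0.001, -0.001, 0.02, -0.001], [-0.001, -0.001, 0.02, -0.001], [-0.001, -0.001, 0.02, -0.001], [-0.001, -0.001, 0.02, -0.001], [-0.001, -0.001, 0.02, -0.001]]
lid [ 0.5933 -0.3878  3.0226] 455
lid [ 0.5937 -0.3862  3.5807] 97
lid [ 0.5909 -0.3886  1.9607] 319
```

{"method": "arm_command", "body": {
  "series": [
    [0,0,0.01,0],
    [-0.001,0,0.018,0],
    [-0.001,0,0.02,0],
    [-0.001,0,0.021,0],
    [-0.001,0,0.021,0]
  ]
}}

```text
time: 72.85
ee_pos: [0.5935, -0.3875, 0.0572]
tcp_rot: [-179.6, 0.6, -177.1]
wrist_force: [-0.1, -0.3, -1.0]
opening: 0.0123
grasp_force: 80.0
```

{"method": "arm_command", "body": {
  "series": [
    [0,0,0.0005,0],
    [0,0,0.001,0],
    [0,0,0.0015,0],
    [0,0,0.002,0],
    [0,0,0.002,0]
  ]
}}

```text
time: 73.35
ee_pos: [0.5936, -0.3877, 0.0558]
tcp_rot: [-179.5, 0.6, -177.1]
wrist_force: [-0.4, -0.3, 2.6]
opening: 0.0121
grasp_force: 80.4
```

Run:
```python
from h import *
tilt(); o=bot.get_obs(); print(o['wrist_force'])
cs=[bot.camera('top'),bot.camera('scene')]
lidbox(cs,(.5927,-.3882,3),.08)
```

```text
toolz [ 0.011  -0.0075 -0.9999] pos [ 0.5936 -0.3877  0.0558] rpy [-179.54    0.61 -177.08] q [-33.1  25.8  20.1  83.5  -0.  -36.1]
[-0.43078547 -0.29018768  2.55405211]
lid [ 0.5962 -0.3876  2.0344] 455
lid [ 0.5962 -0.3863  2.3164] 89
lid [ 0.5939 -0.3881  3.0387] 347
```

{"method": "arm_command", "body": {
  "series": [
    [0,0,0,0],
    [0,0,0,0],
    [0,0,0,0],
    [0,0,0,0],
    [0,0,0,0]
  ],
  "hand": 0.04
}}

```text
time: 73.95
ee_pos: [0.5935, -0.3876, 0.0553]
tcp_rot: [-179.6, 0.6, -177.1]
wrist_force: [-0.1, -0.3, -0.3]
opening: 0.0399
grasp_force: 0.0
```

{"method": "arm_command", "body": {
  "series": [
    [0,0,-0.02,0],
    [0,0,-0.05,0],
    [0,0,-0.08,0],
    [0,0,-0.1,0],
    [0,0,-0.1,0]
  ]
}}

```text
time: 74.45
ee_pos: [0.5935, -0.3876, 0.1591]
tcp_rot: [-179.4, 0.8, -177.1]
wrist_force: [-0.1, -0.4, 0.1]
opening: 0.0403
grasp_force: 0.0
```

{"method": "arm_command", "body": {
  "series": [
    [0.02,0.04,0,0],
    [0.04,0.08,0,0],
    [0.06,0.12,0,0],
    [0.08,0.16,0,0],
    [0.1,0.2,0,0]
  ]
}}

```text
time: 74.95
ee_pos: [0.4809, -0.1907, 0.1514]
tcp_rot: [-179.6, 0.5, -177.1]
wrist_force: [0.9, 0.6, 1.6]
opening: 0.0398
grasp_force: 0.0
```

{"method": "arm_command", "body": {
  "series": [
    [0.01,0.03,0,0],
    [0.02,0.06,0,0],
    [0.03,0.09,0,0],
    [0.03,0.11,0,0],
    [0.03,0.13,0,0]
  ]
}}

```text
time: 75.45
ee_pos: [0.4451, -0.0629, 0.1506]
tcp_rot: [-179.6, 0.6, -177.1]
wrist_force: [0.5, -0.2, -0.3]
opening: 0.0404
grasp_force: 0.0
```

Run:
```python
from h import *
tilt()
cs=[bot.camera('top'),bot.camera('scene')]
lidbox(cs,(.5927,-.3882,3),.08)
# predicted box silhouette vs combined lid+box? corners of lid quad
for c in cs:
    m=hullc(c['color'].min(2)>130,w2px(c,(.593,-.388,.083))); cn,_=cv2.findContours(m.astype(np.uint8),0,2); r=cv2.minAreaRect(cn[0]); print(m.sum(),r, sil(c,place(LID,.593,-.388,.08,3)).sum())
print(look(cs[1],.58,-.39,.05,35,32,7,'pics/s10.png'),look(cs[0],.58,-.39,.05,35,32,7,'pics/t10.png'))
cv2.imwrite('pics/10.png',np.hstack([cv2.resize(cv2.imread('pics/s10.png'),(400,366)),cv2.resize(cv2.imread('pics/t10.png'),(400,366))]))
```

```text
toolz [ 0.0101 -0.0072 -0.9999] pos [ 0.4451 -0.0629  0.1506] rpy [-179.56    0.56 -177.06] q [ -7.8 -10.1  -9.3  90.2  -0.3 -10.7]
lid [ 0.5928 -0.3879  2.8545] 176
lid [ 0.595  -0.3873  3.5187] 47
lid [ 0.5913 -0.3887  2.8417] 73
1532.0 ((404.5, 182.0), (42.0, 37.0), 90.0) 1499.9961
2031.0 ((79.86026763916016, 249.4519805908203), (48.966651916503906, 45.59648132324219), 82.40535736083984) 1968.6038
[ 48 218] [365 156]
```

View pics/10.png

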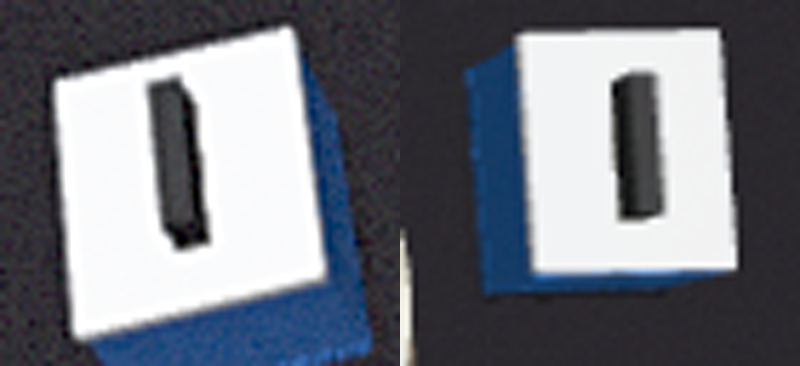

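Run:
```python
from h import *
plan([(.406,-.028,.09,182.9,'g'),(.406,-.028,.034,182.9,'d')])
s=bot.camera('scene'); print(vcol(s,.558,-.034),vcol(s,.598,.0787))
```

```text
g [[0.019, 0.018, 0.03, 0.001], [0.038, 0.037, 0.06, 0.003], [0.038, 0.037, 0.06, 0.003], [0.038, 0.037, 0.06, 0.003], [0.038, 0.037, 0.06, 0.003]]
d [[0.0, 0.0, 0.028, 0.0], [0.001, 0.0, 0.056, 0.0], [0.001, 0.0, 0.056, 0.0], [0.001, 0.0, 0.056, 0.0], [0.001, 0.0, 0.056, 0.0]]
([209, 196, 31, 21, 542], [223.88, 206.18]) ([256, 201, 31, 21, 549], [271.33, 211.15])
```

Vessels steady. Press.

{"method": "arm_command", "body": {
  "series": [
    [0.019,0.018,0.02,0],
    [0.038,0.037,0.04,0],
    [0.038,0.037,0.06,0],
    [0.038,0.037,0.06,0],
    [0.038,0.037,0.06,0]
  ],
  "hand": 0.0
}}

```text
time: 76.1
ee_pos: [0.4067, -0.0299, 0.0909]
tcp_rot: [-179.5, 0.6, -177.1]
wrist_force: [0.8, -0.3, -0.4]
opening: -0.0001
grasp_force: 0.0
```

{"method": "arm_command", "body": {
  "series": [
    [0,0,0.02,0],
    [0,0,0.04,0],
    [0,0,0.05,0],
    [0,0,0.052,0],
    [0,0,0.052,0]
  ]
}}

```text
time: 76.6
ee_pos: [0.4076, -0.03, 0.0395]
tcp_rot: [-179.5, 0.6, -177.1]
wrist_force: [-0.3, -0.3, 0.5]
opening: -0.0004
grasp_force: 0.0
```

{"method": "arm_command", "body": {
  "series": [
    [0,0,0.001,0],
    [0,0,0.002,0],
    [0,0,0.003,0],
    [0,0,0.004,0],
    [0,0,0.005,0]
  ]
}}

```text
time: 77.1
ee_pos: [0.4072, -0.0297, 0.0338]
tcp_rot: [-179.6, 0.6, -177.1]
wrist_force: [-0.3, 0.1, 0.4]
opening: -0.0001
grasp_force: 0.0
```

{"method": "arm_command", "body": {
  "series": [
    [0,0,0.001,0],
    [0,0,0.002,0],
    [0,0,0.003,0],
    [0,0,0.004,0],
    [0,0,0.005,0]
  ]
}}

```text
time: 77.6
ee_pos: [0.4072, -0.0298, 0.0287]
tcp_rot: [-179.6, 0.6, -177.1]
wrist_force: [0.5, 0.6, 0.1]
opening: 0.0001
grasp_force: 0.0
```

{"method": "arm_command", "body": {
  "series": [
    [0,0,0.001,0],
    [0,0,0.002,0],
    [0,0,0.003,0],
    [0,0,0.004,0],
    [0,0,0.005,0]
  ]
}}

```text
time: 78.1
ee_pos: [0.4073, -0.0298, 0.0237]
tcp_rot: [-179.6, 0.6, -177.1]
wrist_force: [-0.2, 0.6, -0.7]
opening: -0.0001
grasp_force: 0.0
```

{"method": "arm_command", "body": {
  "series": [
    [0,0,0.001,0],
    [0,0,0.002,0],
    [0,0,0.003,0],
    [0,0,0.003,0],
    [0,0,0.003,0]
  ]
}}

```text
time: 78.6
ee_pos: [0.4073, -0.0299, 0.0214]
tcp_rot: [-179.6, 0.6, -177.1]
wrist_force: [-3.8, 1.1, 7.1]
opening: 0.0003
grasp_force: 3.4
```

{"method": "arm_command", "body": {
  "series": [
    [0,0,0.001,0],
    [0,0,0.002,0],
    [0,0,0.003,0],
    [0,0,0.003,0],
    [0,0,0.003,0]
  ]
}}

```text
time: 79.1
ee_pos: [0.4074, -0.0299, 0.0184]
tcp_rot: [-179.6, 0.6, -177.1]
wrist_force: [-3.6, 0.4, 8.0]
opening: -0.0001
grasp_force: 3.8
```

{"method": "arm_command", "body": {
  "series": [
    [0,0,0.001,0],
    [0,0,0.002,0],
    [0,0,0.003,0],
    [0,0,0.004,0],
    [0,0,0.005,0]
  ]
}}

```text
time: 79.6
ee_pos: [0.4075, -0.0299, 0.0136]
tcp_rot: [-179.6, 0.6, -177.1]
wrist_force: [-4.4, 1.8, 9.2]
opening: 0.0
grasp_force: 4.8
```

{"method": "arm_command", "body": {
  "series": [
    [0,0,0.001,0],
    [0,0,0.002,0],
    [0,0,0.003,0],
    [0,0,0.004,0],
    [0,0,0.005,0]
  ]
}}

```text
time: 80.1
ee_pos: [0.4078, -0.0299, 0.0087]
tcp_rot: [-179.6, 0.6, -177.1]
wrist_force: [-3.6, 1.4, 8.8]
opening: -0.0001
grasp_force: 4.7
```

{"method": "arm_command", "body": {
  "series": [
    [0,0,0.001,0],
    [0,0,0.002,0],
    [0,0,0.003,0],
    [0,0,0.003,0],
    [0,0,0.003,0]
  ]
}}

```text
time: 80.6
ee_pos: [0.408, -0.0299, 0.0056]
tcp_rot: [-179.6, 0.7, -177.1]
wrist_force: [-1.6, 0.3, 6.5]
opening: 0.0001
grasp_force: 3.7
```

Run:
```python
from h import *
tilt(); print(bot.get_obs()['wrist_force'])
s=bot.camera('scene'); print(vcol(s,.558,-.034),vcol(s,.598,.0787))
```

```text
toolz [ 0.0118 -0.0071 -0.9999] pos [ 0.408  -0.0299  0.0056] rpy [-179.56    0.65 -177.07] q [ -3.9 -14.9 -29.3  74.9  -0.4  -6.8]
[-1.59262189  0.25219465  6.4568965 ]
([209, 194, 30, 21, 507], [223.91, 204.41]) ([256, 199, 31, 21, 528], [271.2, 208.49])
```

{"method": "arm_command", "body": {
  "series": [
    [0,0,0.001,0],
    [0,0,0.002,0],
    [0,0,0.002,0],
    [0,0,0.002,0],
    [0,0,0.002,0]
  ]
}}

```text
time: 81.15
ee_pos: [0.4082, -0.0299, 0.0037]
tcp_rot: [-179.6, 0.7, -177.1]
wrist_force: [-1.0, 1.4, 7.9]
opening: -0.0
grasp_force: 3.7
```

{"method": "arm_command", "body": {
  "series": [
    [0,0,0.001,0],
    [0,0,0.0015,0],
    [0,0,0.0015,0],
    [0,0,0.0015,0],
    [0,0,0.0015,0]
  ]
}}

```text
time: 81.65
ee_pos: [0.4083, -0.0299, 0.0029]
tcp_rot: [-179.6, 0.7, -177.1]
wrist_force: [-5.2, -0.4, 14.4]
opening: -0.0
grasp_force: 7.6
```

{"method": "arm_command", "body": {
  "series": [
    [0,0,0.0005,0],
    [0,0,0.001,0],
    [0,0,0.001,0],
    [0,0,0.001,0],
    [0,0,0.001,0]
  ]
}}

```text
time: 82.15
ee_pos: [0.4084, -0.0299, 0.0028]
tcp_rot: [-179.6, 0.7, -177.1]
wrist_force: [-9.5, 1.5, 23.6]
opening: 0.0001
grasp_force: 12.3
```

{"method": "arm_command", "body": {
  "series": [
    [0,0,-0.005,0],
    [0,0,-0.02,0],
    [0,0,-0.05,0],
    [0,0,-0.09,0],
    [0,0,-0.13,0]
  ]
}}

```text
time: 82.65
ee_pos: [0.4057, -0.029, 0.1314]
tcp_rot: [-179.6, 0.5, -177.1]
wrist_force: [1.8, -0.7, 0.3]
opening: -0.0001
grasp_force: 0.0
```

{"method": "arm_command", "body": {
  "series": [
    [0,0,-0.01,0],
    [0,0,-0.02,0],
    [0,0,-0.02,0],
    [0,0,-0.02,0],
    [0,0,-0.02,0]
  ]
}}

```text
time: 83.15
ee_pos: [0.4054, -0.0289, 0.149]
tcp_rot: [-179.6, 0.5, -177.1]
wrist_force: [0.4, -0.2, 0.7]
opening: -0.0
grasp_force: 0.0
```

Run:
```python
from h import *
tilt()
cs=[bot.camera('top'),bot.camera('scene')]; s=cs[1]; print(vcol(s,.558,-.034),vcol(s,.598,.0787))
lidbox(cs,(.5927,-.3882,3),.08)
for n,c in zip(('top','scene'),cs):
    for t,g in(('beaker',(.3615,-.214)),('jar',(.736,.128)),('chock0',0)): print(n,t,[np.round(px2w(c,d['location'],0 if t!='chock0' else .06)[:2],3).tolist() for d in bot.mark_of(n,t)])
```

```text
toolz [ 0.0085 -0.0071 -0.9999] pos [ 0.4054 -0.0289  0.149 ] rpy [-179.57    0.47 -177.08] q [ -3.8 -15.9 -14.2  91.2  -0.4  -6.7]
([209, 194, 30, 22, 525], [223.79, 204.35]) ([256, 198, 31, 21, 543], [271.52, 208.24])
lid [ 0.5934 -0.3883  2.9663] 172
lid [ 0.595  -0.3873  3.5187] 47
lid [ 0.5914 -0.3887  2.8212] 68
top beaker [[0.361, -0.215], [0.597, -0.388]]
top jar [[0.734, 0.122]]
top chock0 [[0.474, 0.335], [0.558, 0.333], [0.588, 0.071], [0.552, -0.031]]
scene beaker [[0.359, -0.21]]
scene jar [[0.737, 0.132]]
scene chock0 [[0.596, 0.331], [0.516, 0.321]]
```

Vessels are holding on their chocks, the lid is flush, and the beaker and jar have not moved.

```bash
python3 -c "
from workcell import bot
print(bot.job_done())"
```

```text
the job is handed in; nothing more can be done
None
```

I handed the job in at about 83 s: both vessels present rest on their chocks on the fully tilted tray, the three caps are under the flush lid, and the beaker and jar are where they were; the hand-in gave no verdict.

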